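# Pack finished dental casts in the dispatch case and lock it up

### The job

Get the finished casts ready for the courier: swing the red-tipped hasp off the catch, open the case right up so that the lid stands by itself, and set every white plaster cast upright on the floor of the case, side by side; plaster is brittle, so set them down rather than dropping them. Then shut the lid, swing the hasp back flat over the catch, and last swing the carry handle up until it clicks home and stays upright. Never lift the lid while the hasp is over it, and leave the brown cast and the handpiece where they are.

Things in the scene. Friction and masses are not known exactly. Their poses are not given: they have to be found in the camera images.
- case: grey case, blue lid, fixed to the bench: outside 150 (x) x 336 (y) x 66 mm high without lid; walls and floor 6 mm, no dividers; four casts fit in a row along y, their 62 mm side along y. Origin: centre of its underside; x points from the front (robot side) to the lid hinge at the back, y along the width, z up. Top of the shut lid: z = 74 mm.
- lid (a joint): lid angle in rad: 0 shut, grows as it opens, stop at 1.9 (leaning back). Hinge line along case y at case x = +75, z = 66 mm; opening lifts the front edge up and back. Stiff friction hinge: it stays where it is left; about 4 N at the knob moves it. Panel 150 x 336 x 8 mm.
- lid_grip (a point): centre of the black lid knob: round bar 30 mm long along case y, 20 mm in diameter, on a stem 12 mm thick. Lid shut: at case (-55, +120, +104) mm, 30 mm above the lid. Pinch it by its two end faces (fingers closing along case y); it then turns between the fingers, so the tool can point down through the whole swing.
- hasp (a joint): hasp angle in rad: 0 lying flat on the lid over the steel catch (closed), grows as it swings up and over towards the robot; past 1.57 it is clear of the lid; stop at 2.0. Hinge line along case y at case x = -81, y = 0, z = 66 mm. Light friction: stays where it is left, about 1 N moves it.
- hasp_grip (a point): centre of the red round bar at the hasp's free end: 36 mm long along case y, 14 mm in diameter. Closed it is at case (-11, 0, +100) mm: 70 mm from the hinge line in x and 34 mm above it; the strap is 30 mm wide. Pinch its two end faces (fingers along case y); it turns between the fingers, so the tool can keep pointing down.
- handle (a joint): carry handle angle in rad, relative to the lid: 0 folded flat towards the lid hinge, 1.57 upright at its end stop. A weak spring folds it back; a sprung roller resists from about 1.0 to 1.35 (about 5 N at the bar); pushed past it to the stop, it clicks and holds at 1.5 to 1.57. Pivot line along case y; lid shut: at case x = 0, z = 94 mm.
- handle_grip (a point): middle of the handle's black grip bar: 14 mm in diameter, 140 mm long along case y, 60 mm from the pivot line. Lid shut, handle folded: at case (+60, 0, +94) mm, 20 mm above the lid; upright: at case (0, 0, +154) mm. Pinch it with fingers closing along case x; it turns between the fingers.
- cast0: White plaster dental cast, one of up to four alike (None when absent): base block 48 (own x) x 62 (own y) x 30 mm high, a horseshoe of teeth on top to 42 mm; about 130 g. Origin: centre of its underside, z up when upright. Stands loose on the bench left or right of the case; grip it across its 48 mm, low on the base (about 25 mm up).
- cast1: White plaster dental cast, one of up to four alike (None when absent): base block 48 (own x) x 62 (own y) x 30 mm high, a horseshoe of teeth on top to 42 mm; about 130 g. Origin: centre of its underside, z up when upright. Stands loose on the bench left or right of the case; grip it across its 48 mm, low on the base (about 25 mm up).
- cast2: White plaster dental cast, one of up to four alike (None when absent): base block 48 (own x) x 62 (own y) x 30 mm high, a horseshoe of teeth on top to 42 mm; about 130 g. Origin: centre of its underside, z up when upright. Stands loose on the bench left or right of the case; grip it across its 48 mm, low on the base (about 25 mm up).
- cast3: White plaster dental cast, one of up to four alike (None when absent): base block 48 (own x) x 62 (own y) x 30 mm high, a horseshoe of teeth on top to 42 mm; about 130 g. Origin: centre of its underside, z up when upright. Stands loose on the bench left or right of the case; grip it across its 48 mm, low on the base (about 25 mm up).
- brown_cast: brown dental cast of the same shape and size, standing on the left, beyond the white casts: leave it alone. Origin: centre of its underside.
- handpiece: grey and steel handpiece lying on the right beyond the casts, 145 mm long, 24 mm thick: leave it alone. Origin under its middle.
Mind the look-alikes: they are no part of the job. What is shaped like the cast3 but black is not meant.

How it is judged:
On the way, in this order (a step that is already met when the one before it is completed fails the run):
1. the hasp is swung off the catch, past upright (joint above 1.6) (value of joint hasp above 1.6 rad and value of joint lid below 0.1 rad), for 0.2 s.
2. the lid is opened (above 1.4) and the hasp is off (value of joint each of lid, hasp above 1.4 rad), for 0.2 s.
3. every white cast stands upright on the case floor, with the lid still open (x of cast0 in the frame of case between -0.06 and 0.06 m and y of cast0 in the frame of case between -0.16 and 0.16 m and z of each of cast0, cast1, cast2, cast3 in the frame of case below 0.012 m and angle between each of cast0, cast1, cast2, cast3's own z axis and vertical below 0.15 rad and x of cast1 in the frame of case between -0.06 and 0.06 m and y of cast1 in the frame of case between -0.16 and 0.16 m and x of cast2 in the frame of case between -0.06 and 0.06 m and y of cast2 in the frame of case between -0.16 and 0.16 m and x of cast3 in the frame of case between -0.06 and 0.06 m and y of cast3 in the frame of case between -0.16 and 0.16 m and value of joint lid above 1.2 rad), for 0.3 s.
4. the lid is shut over the casts (x of cast0 in the frame of case between -0.06 and 0.06 m and y of cast0 in the frame of case between -0.16 and 0.16 m and z of each of cast0, cast1, cast2, cast3 in the frame of case below 0.012 m and angle between each of cast0, cast1, cast2, cast3's own z axis and vertical below 0.15 rad and x of cast1 in the frame of case between -0.06 and 0.06 m and y of cast1 in the frame of case between -0.16 and 0.16 m and x of cast2 in the frame of case between -0.06 and 0.06 m and y of cast2 in the frame of case between -0.16 and 0.16 m and x of cast3 in the frame of case between -0.06 and 0.06 m and y of cast3 in the frame of case between -0.16 and 0.16 m and value of joint lid below 0.06 rad), for 0.2 s.
5. the hasp lies over the catch (value of joint hasp below 0.15 rad and value of joint lid below 0.06 rad), for 0.2 s.
6. the carry handle is seated upright in its detent (all of step 5 and value of joint handle above 1.42 rad), for 0.3 s.
At the end, for the whole second after the job is handed in: Every white cast present rests upright (tilt under 0.15 rad) on the case floor, origin within 60 mm (x) and 160 mm (y) of the case middle and under 12 mm above its underside; lid shut (under 0.06 rad), hasp over the catch (under 0.15 rad), handle seated upright (above 1.42 rad) and still (all of step 6 and x of cast0 in the frame of case between -0.06 and 0.06 m and y of cast0 in the frame of case between -0.16 and 0.16 m and z of each of cast0, cast1, cast2, cast3 in the frame of case below 0.012 m and angle between each of cast0, cast1, cast2, cast3's own z axis and vertical below 0.15 rad and x of cast1 in the frame of case between -0.06 and 0.06 m and y of cast1 in the frame of case between -0.16 and 0.16 m and x of cast2 in the frame of case between -0.06 and 0.06 m and y of cast2 in the frame of case between -0.16 and 0.16 m and x of cast3 in the frame of case between -0.06 and 0.06 m and y of cast3 in the frame of case between -0.16 and 0.16 m and velocity of joint handle between -0.1 and 0.1 rad/s and linear speed of each of cast0, cast1, cast2, cast3 below 0.03 m/s); the robot touches nothing.
It fails at once if the lid is lifted (above 0.12 rad) while the hasp is over it (under 1.0 rad) (value of joint lid above 0.12 rad and value of joint hasp below 1 rad).
It fails at once if a cast is dropped into the case (falls inside it faster than 0.9 m/s, as from about 5 cm) ((x of cast0 in the frame of case between -0.06 and 0.06 m and y of cast0 in the frame of case between -0.16 and 0.16 m and z of cast0 in the frame of case between 0.012 and 0.06 m and linear speed of cast0 above 0.9 m/s) or (x of cast1 in the frame of case between -0.06 and 0.06 m and y of cast1 in the frame of case between -0.16 and 0.16 m and z of cast1 in the frame of case between 0.012 and 0.06 m and linear speed of cast1 above 0.9 m/s) or (x of cast2 in the frame of case between -0.06 and 0.06 m and y of cast2 in the frame of case between -0.16 and 0.16 m and z of cast2 in the frame of case between 0.012 and 0.06 m and linear speed of cast2 above 0.9 m/s) or (x of cast3 in the frame of case between -0.06 and 0.06 m and y of cast3 in the frame of case between -0.16 and 0.16 m and z of cast3 in the frame of case between 0.012 and 0.06 m and linear speed of cast3 above 0.9 m/s)).
It fails at once if the brown cast or the handpiece is moved more than 30 mm (distance of any of brown_cast, handpiece from where it was at the start of the episode above 0.03 m).
Of cast0, cast1, cast2, cast3 only 2 to 4 are there at a start; the rules pass over those that are not, and their reading is None.
At some moment in a run one of cast0, cast1, cast2, cast3 may be knocked a few centimetres aside while the robot is not near it.
It also fails if it takes over 210 s, if anything falls off the work surface, if the arm or the gripper's body presses on something with over 40 N, if the wrist force passes 120 N, or if a joint passes its speed limit or range.

### The arm

A 6-joint arm with a two-finger parallel gripper is mounted at the origin on the work surface. World frame = base frame: x ahead of the robot, y to its left, z up, the work surface at z = 0. Lengths are in m, angles in rad, forces in N, time in s.
With the tool pointing down it reaches from about 0.275 to 0.85 m from the base axis. Payload 19 kg.
Tool frame: the origin (TCP) lies on the centre line of the jaws, within the pads' length; the fingertips stand 22 mm ahead of it and the grasp point (between the pads) lies 3 mm ahead of it; z points along the fingers, y is the line along which they close (so a half turn about z gives the same grasp; the last joint's range is limited). The gripper opens to 85 mm and grips with 20 to 120 N. Pads are 22 mm wide; open, the fingers measure 114 mm over their backs; the gripper's body (76 mm by 85 mm) begins 54 mm behind the grasp point. The pads swing forward as they close: fully open they stand 13 mm farther back than shut.
Start: joints at [1.004, 0.15, 1.437, -0, 1.554, -0.134], TCP at [0.241, 0.522, 0.253] pointing down, gripper open.
Joint ranges: [-2.8, 2.8], [-0.68, 2.1], [0.12, 2.68], [-1.39, 4.53], [0.16, 2.79], [-2.81, 2.81]. Speed limits (rad/s): [1.89, 1.89, 2.22, 3.01, 3.01, 3.01].

### API

Orientations are given as [roll, pitch, yaw] about the fixed x, y, z axes, in that order (R = Rz(yaw) Ry(pitch) Rx(roll)).
In Python, from cell import * gives the robot as it stands.
- The arm moves only by the shell command python3 -m jog 'ROWS' [FORCE]. ROWS is JSON, a list of rows, each an object of numbers: "ax", "ay", "az": the turn, a rotation vector about the tool's x, y, z in rad; "dx", "dy", "dz": the shift along the tool's x, y, z in m; "gripper": the finger opening in m, from 0 to 0.0854. In form: [{"ax": .., "ay": .., "az": .., "dx": .., "dy": .., "dz": .., "gripper": ..}, ...]. A call has 1 to 8 rows; each row shifts and turns the commanded pose from where the row before left it, along the tool's axes as they then stand; what a row does not reach is not made up. A row lasts 1/10 s, in which the tool goes at most 50 mm and 8.59 degrees, less where a joint would pass 70% of its speed; a pose out of reach is approached as far as the arm can. A call is refused whole if a number of a shift passes 0.05 or a number of a turn 0.15, either way. A call with a gripper value outside its range is refused whole. The fingers move at their own pace and stop on an object; FORCE is the grip in N (left out, the last holds). Time passes only in rows, so rows that do not move let the fingers close. It gives the time, the measured TCP pose, the force, the opening and the grip force at its end, in the units of the state.
- sense(): the state, without advancing time (a new reading comes with each control period).
- get_image(name): name is "side" or "top" or "wrist"; returns (picture, depth): 384x512x3 uint8, red, green, blue; 384x512 float32, m along the optical axis (not along the pixel's ray), 0 where there is no reading.
- camera_model(name): a dict with "fx", "fy", "cx", "cy" (pixels), "rvec" (rotation vector, rad) and "tvec" (3), from world to camera coordinates, as OpenCV has them; the wrist camera has in their place "T_tool_cam" (4x4, takes a point from camera to tool coordinates, whose origin is the TCP and whose axes are the flange's). Camera axes: x right, y down, z forward; pixel columns grow to the right and rows downward; lengths in m; the calibration is good to about 2 mm. A picture is of the moment at which its call begins: read the wrist's pose just before it. camera_model takes no time and is no camera call.
- sign_off(): hands the job in; it is judged then, once.
Trained networks look in the newest picture that a camera, given by its name, has taken for a name from the list of things; names that differ only in an ending like _2 or _b are one class to them, and where a whole thing is asked for, a point or a joint stands for the part that bears it (a point fixed in the world has none). Each returns a list of dicts, best first, with "p" (0 to 1); they miss things now and then, are a little off and sometimes report something else, mostly with a low value. They report only what shows in the picture. A call takes as long as a camera call. They do not tell look-alikes from the thing itself.
- masks_of(label, camera): "region" (384x512 bool, what is visible of it) and "position" ([column, row] in pixels, amid what is visible of it).
The state is a dict: "time_s": time; "qpos": joint angles; "dq": joint speeds; "joint_efforts": joint torques, N m; "tcp_pos": TCP position; "tool_rot": TCP orientation; "wrist_force": force on the tool from outside, world axes, zero at the start; "ft_torque": the same for the moment, N m; "opening": opening from 0.0 (shut) to 1.0 (fully open); "grip_force": force on a finger pad.
Only numpy, scipy, OpenCV 4.12 (cv2) and the standard library are available. Lean on these libraries where they do the work, as an engineer would, in place of code of your own. Each camera call takes 0.05 s, during which the arm holds its last target. There are 200 camera calls.

## Working session

There is one attempt and no reset: what is moved stays moved. The work goes in short steps, Python scripts to look and compute and a shell command to move; the robot and the scene stay as the last step left them, time stands still between calls to the robot, and variables do not carry over. Pictures are saved under pics/ and viewed, at most 14 in all, crops included, and the job is handed in when it is done.

```bash
ls; mkdir -p pics; cat > h.py <<'E'
from cell import *
import numpy as np, cv2
from scipy.spatial.transform import Rotation as R
def cam(name):
    m=camera_model(name)
    if 'rvec' in m:
        Rm=cv2.Rodrigues(np.array(m['rvec'],float))[0]; t=np.array(m['tvec'],float).ravel()
        return m,Rm.T,-Rm.T@t
    s=sense(); T=np.array(m['T_tool_cam'],float)
    Rt=R.from_euler('xyz',s['tool_rot']).as_matrix()
    return m,Rt@T[:3,:3],Rt@T[:3,3]+np.array(s['tcp_pos'])
def cloud(name):
    c=cam(name); rgb,d=get_image(name); m,Rw,o=c
    v,u=np.mgrid[:384,:512]
    P=np.stack([(u-m['cx'])/m['fx']*d,(v-m['cy'])/m['fy']*d,d],-1)@Rw.T+o
    P[d<=0]=np.nan
    return rgb,P
def save(rgb,fn,s=1.5):
    cv2.imwrite(fn,cv2.resize(rgb[:,:,::-1],None,fx=s,fy=s))
def st():
    s=sense(); print(s['time_s'],np.round(s['tcp_pos'],4),np.round(s['tool_rot'],3),'F',np.round(s['wrist_force'],1),s['opening'],s['grip_force'])
    return s
E
python3 - <<'E'
from h import *
st()
for n in('top','side'):
    rgb,P=cloud(n); save(rgb,f'pics/{n}0.png'); np.save(n+'0',P); cv2.imwrite(n+'0.png',rgb[:,:,::-1])
    for l in('case','lid_grip','hasp_grip','handle_grip','cast0','brown_cast','handpiece'):
        for r in masks_of(l,n)[:6]:
            reg=r['region']; Q=P[reg]; print(n,l,round(r['p'],2),np.round(r['position']),reg.sum(),np.round(np.nanmedian(Q,0),3),np.round(np.nanpercentile(Q[:,2],95),3))
E
```

```text
pics
0.0 [0.2411 0.5218 0.2527] [-3.14  -0.     2.709] F [-0.9  0.3  1.3] 1.0018255135927494 0.0
top case 0.87 [238. 191.] 4744 [0.571 0.047 0.075] 0.101
top lid_grip 0.92 [235. 189.] 4190 [0.578 0.039 0.075] 0.101
top hasp_grip 0.69 [232. 208.] 204 [0.531 0.055 0.082] 0.11
top handle_grip 0.53 [233. 172.] 220 [0.629 0.05  0.1  ] 0.104
top cast0 0.75 [155. 146.] 234 [0.732 0.329 0.032] 0.043
top cast0 0.72 [121. 241.] 277 [0.424 0.437 0.032] 0.043
top cast0 0.63 [127. 179.] 303 [0.643 0.413 0.031] 0.043
top cast0 0.61 [343. 237.] 308 [ 0.422 -0.312  0.031] 0.043
top cast0 0.57 [157. 189.] 304 [0.589 0.311 0.031] 0.044
top cast0 0.51 [155. 234.] 258 [0.436 0.317 0.032] 0.044
top brown_cast 0.87 [115. 205.] 285 [0.531 0.451 0.032] 0.044
side case 0.57 [256. 200.] 3959 [ 0.56  -0.007  0.074] 0.1
side case 0.56 [257. 302.] 440 [ 0.419 -0.32   0.03 ] 0.041
side lid_grip 0.74 [251. 193.] 3105 [0.569 0.018 0.075] 0.101
side hasp_grip 0.72 [246. 189.] 68 [0.557 0.051 0.083] 0.11
side hasp_grip 0.58 [229. 154.] 137 [0.591 0.307 0.031] 0.042
side handle_grip 0.59 [266. 179.] 251 [0.623 0.033 0.099] 0.103
side handle_grip 0.46 [249. 187.] 67 [0.557 0.051 0.083] 0.11
side cast0 0.81 [257. 299.] 442 [ 0.418 -0.319  0.03 ] 0.041
side cast0 0.7 [260. 140.] 173 [0.732 0.322 0.029] 0.041
side cast0 0.68 [178. 150.] 199 [0.42  0.434 0.029] 0.041
side cast0 0.57 [193. 164.] 200 [0.435 0.304 0.03 ] 0.042
side cast0 0.57 [231. 136.] 205 [0.642 0.408 0.027] 0.041
side brown_cast 0.69 [201. 140.] 195 [0.53  0.442 0.028] 0.042
side handpiece 0.59 [229. 153.] 113 [0.589 0.304 0.032] 0.042
side handpiece 0.57 [320. 327.] 473 [ 0.539 -0.452  0.02 ] 0.025
```

View pics/top0.png

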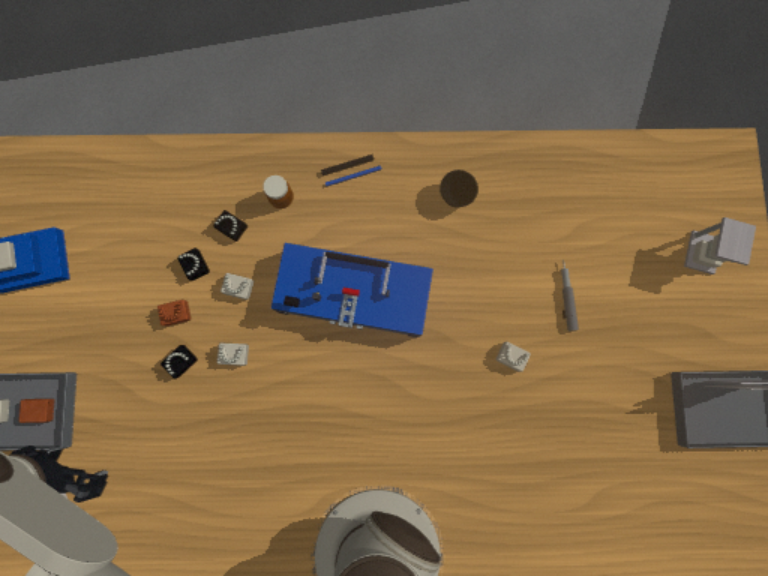

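View pics/side0.png

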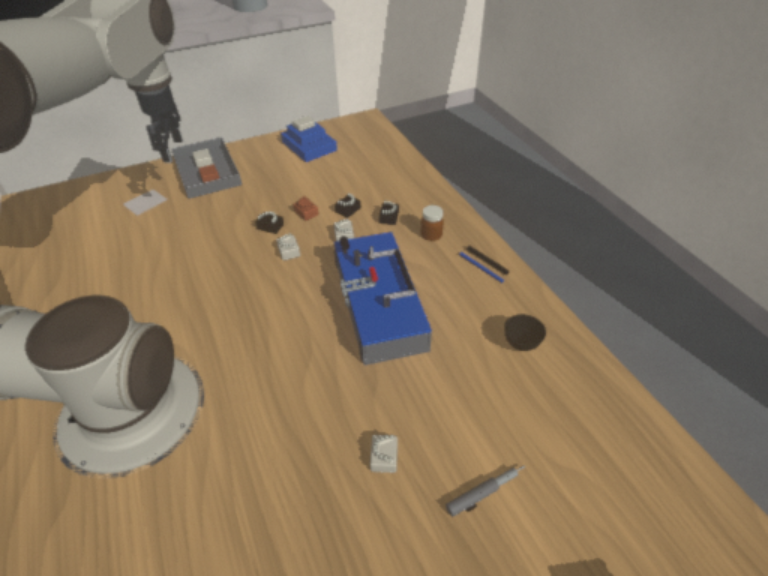

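The top view (512 px) shows three white casts, at (157,191), (155,236) and (343,238). Look-alikes to ignore: black casts at (152,150), (128,176) and (119,241), the brown cast at (115,208), and the blue box at (20,175) on the far left. The case is at (235,192), with the hasp's red bar at (233,195) and the black lid knob at (194,201).

```bash
cat >> h.py <<'E'
def rect(pts):
    (cx,cy),(w,h),a=cv2.minAreaRect((pts*1000).astype(np.float32))
    # return centre, yaw of SHORT side, dims
    a=np.radians(a)
    if w>h: a+=np.pi/2; w,h=h,w
    a=(a+np.pi/2)%np.pi-np.pi/2
    return np.array([cx,cy])/1000,a,(w,h)
def casts(rgb,P,lo=0.012,hi=0.05):
    g=rgb.astype(int); white=(g.min(-1)>90)&(g.max(-1)-g.min(-1)<45)
    return white
E
python3 - <<'E'
from h import *
rgb=cv2.imread('top0.png')[:,:,::-1].astype(int); P=np.load('top0.npy')
z=P[...,2]; near=(abs(P[...,0]-0.57)<0.22)&(abs(P[...,1]-0.03)<0.24)
blue=(rgb[...,2]>rgb[...,0]+50)&near&(z>0.065)&(z<0.082)
m=cv2.morphologyEx(blue.astype(np.uint8),cv2.MORPH_OPEN,np.ones((3,3)))>0
n,l,s,_=cv2.connectedComponentsWithStats(m.astype(np.uint8)); k=1+s[1:,4].argmax()
hull=P[(l==k)]
c,a,d=rect(hull[:,:2]); print('lid',c,a,d,np.median(hull[:,2]))
Rz=R.from_euler('z',a).as_matrix()
def tocase(p): return (p-np.r_[c,0])@Rz
red=(rgb[...,0]>120)&(rgb[...,1]<70)&(rgb[...,2]<70)&near
q=tocase(P[red]); print('red',red.sum(),np.median(q,0),q.min(0),q.max(0))
top=near&(z>0.085)
q=tocase(P[top]); 
for lo,hi in((.05,.17),(-.1,.1)):
    w=q[(q[:,1]>lo)&(q[:,1]<hi)]; print(len(w),np.round(np.nanmin(w,0),3),np.round(np.nanmax(w,0),3))
black=(rgb.max(-1)<60)&near&(z>0.085); q=tocase(P[black])
kn=q[(q[:,0]<-.02)]; print('knob',len(kn),kn.mean(0),kn.min(0),kn.max(0)); hb=q[q[:,0]>.03]; print('bar',hb.mean(0),hb.min(0),hb.max(0))
for (u,v) in((157,191),(155,236),(343,238),(115,208),(128,176),(152,150),(119,241)):
    w=np.zeros(z.shape,bool); w[v-20:v+21,u-20:u+21]=1
    w&=(z>0.014)&(z<0.06)
    n,l,s,_=cv2.connectedComponentsWithStats(w.astype(np.uint8)); k=l[v,u] or 1+s[1:,4].argmax()
    Q=P[l==k]; T=Q[Q[:,2]>.022]
    print((u,v),rect(Q[:,:2]),'top',rect(T[:,:2]),len(T),np.round(np.median(T[:,2]),3))
E
python3 - <<'E'
import cv2
i=cv2.imread('top0.png')[130:260,90:370]; cv2.imwrite('pics/crop1.png',cv2.resize(i,None,fx=2.8,fy=2.8,interpolation=2))
E
```

```text
lid [0.57510638 0.04720682] -0.19040576477046844 (148.69229125976562, 334.2293701171875) 0.07495187125265512
red 29 [-0.01114884  0.00052668  0.10932288] [-0.0152453  -0.01606628  0.10400577] [-0.00621658  0.01440345  0.11725386]
180 [-0.065  0.05   0.087] [0.066 0.134 0.123]
392 [-0.055 -0.082  0.085] [0.068 0.081 0.123]
knob 69 [-0.05358537  0.11247904  0.1115625 ] [-0.06453123  0.06368405  0.09454488] [-0.03217878  0.13373723  0.12100239]
bar [0.05908108 0.00045593 0.10009855] [ 0.05335705 -0.06719788  0.09331976] [0.06571409 0.06834327 0.10464001]
(157, 191) (array([0.59171124, 0.31524835]), np.float64(-0.2663881475154106), (47.566917419433594, 64.11731719970703)) top (array([0.59171124, 0.31524835]), np.float64(-0.2663881475154106), (47.566917419433594, 64.11731719970703)) 254 0.032
(155, 236) (array([0.43690244, 0.32032217]), np.float64(-0.08136622920464553), (47.57339859008789, 61.98912811279297)) top (array([0.43690317, 0.32033136]), np.float64(-0.08136622920464553), (47.57339859008789, 61.97066116333008)) 270 0.032
(343, 238) (array([ 0.42077164, -0.31412634]), np.float64(-0
[... 442 characters left out ...]
y([0.64534302, 0.41684525]), np.float64(-1.0740049640188492), (47.66482925415039, 64.09344482421875)) top (array([0.645495  , 0.41692761]), np.float64(-1.0740049640188492), (47.66482925415039, 63.747718811035156)) 254 0.032
(152, 150) (array([0.73546448, 0.33428296]), np.float64(-0.567413767642555), (48.12044906616211, 63.076515197753906)) top (array([0.73531592, 0.33458337]), np.float64(-0.5507614208204528), (48.20568084716797, 62.567344665527344)) 241 0.032
(119, 241) (array([0.42169861, 0.4407182 ]), np.float64(0.7906707563026143), (48.44761657714844, 62.75950241088867)) top (array([0.42165396, 0.44085272]), np.float64(0.7880139867991511), (48.45906448364258, 62.57098388671875)) 277 0.032
```

View pics/crop1.png

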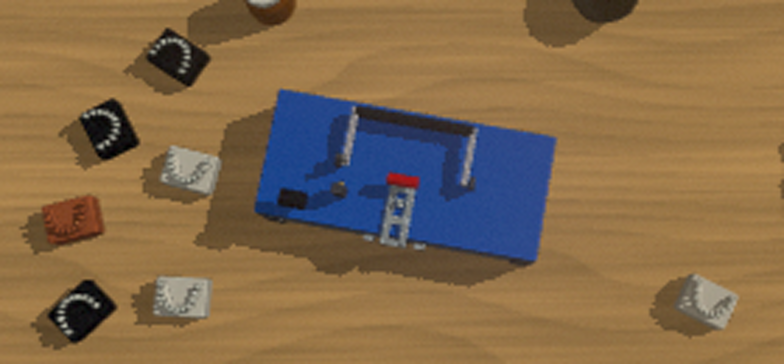

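The crop confirms the choice: three white casts (two left, one right), with the black and brown ones distinct. The case pose agrees with the sizes, and the red bar and handle sit where they should. The knob's pixels are a noisier match. Next I'll add a helper that works out distances in tool axes, then move over the hasp.

```bash
cat >> h.py <<'E'
C=np.array([0.575,0.0472,0.0]); A=-0.1904
def to(p,yaw,case=True,q=False):
    """print tool-frame shift and turn from the present pose to TCP p (case or world frame), tool down, world yaw"""
    s=sense(); p=np.array(p,float)
    if case: p=C+R.from_euler('z',A).as_matrix()@p
    Rt=R.from_euler('xyz',s['tool_rot']); Rg=R.from_euler('xyz',[np.pi,0,yaw])
    w=(Rt.inv()*Rg).as_rotvec()
    print('world',np.round(p,4),'turn',np.round(w,3),'shift after turn',np.round(Rg.inv().apply(p-s['tcp_pos']),4))
def here():
    s=sense(); print('case TCP',np.round(R.from_euler('z',-A).apply(np.array(s['tcp_pos'])-C),4),'yaw',np.round(s['tool_rot'],3),'F',np.round(s['wrist_force'],1),'t',s['time_s'],'open',round(s['opening'],3),s['grip_force'])
Y1=np.pi+A
E
python3 -m jog '[{"az":-0.12,"gripper":0.06},{"az":-0.123}]' 40
python3 -c "
from h import *
here();to([-.011,0,.2],Y1)"
```

```text
case TCP [-0.4177  0.403   0.2533] yaw [-3.142 -0.     2.709] F [0.8 1.  0.2] t 0.8 open 1.002 0.0
world [0.5642 0.0493 0.2   ] turn [-0.    -0.    -0.242] shift after turn [-0.4067 -0.403   0.0533]invalid input
```

```bash

python3 -m jog '[{"ax":0,"ay":0,"az":-0.12,"dx":0,"dy":0,"dz":0,"gripper":0.06},{"ax":0,"ay":0,"az":-0.122,"dx":0,"dy":0,"dz":0,"gripper":0.06}]' 40
python3 -c "
from h import *
here();to([-.011,0,.2],Y1)"
```

```text
time_s: 1.0
tcp_pos: [0.2412, 0.5219, 0.2533]
tool_rot: [-3.141, -0.0, 2.955]
wrist_force: [0.2, -0.7, -0.0]
opening: 0.71
grip_force: 0.0
case TCP [-0.4176  0.403   0.2533] yaw [-3.141 -0.     2.955] F [ 0.2 -0.7 -0. ] t 1.0 open 0.71 0.0
world [0.5642 0.0493 0.2   ] turn [-0.    -0.     0.004] shift after turn [-0.4066 -0.403   0.0533]
```

```bash

python3 -m jog '[{"ax":0,"ay":0,"az":0,"dx":-0.029,"dy":-0.0288,"dz":0,"gripper":0.06},{"ax":0,"ay":0,"az":0,"dx":-0.029,"dy":-0.0288,"dz":0,"gripper":0.06},{"ax":0,"ay":0,"az":0,"dx":-0.029,"dy":-0.0288,"dz":0,"gripper":0.06},{"ax":0,"ay":0,"az":0,"dx":-0.029,"dy":-0.0288,"dz":0,"gripper":0.06},{"ax":0,"ay":0,"az":0,"dx":-0.029,"dy":-0.0288,"dz":0,"gripper":0.06},{"ax":0,"ay":0,"az":0,"dx":-0.029,"dy":-0.0288,"dz":0,"gripper":0.06},{"ax":0,"ay":0,"az":0,"dx":-0.029,"dy":-0.0288,"dz":0,"gripper":0.06}]' >/dev/null
python3 -m jog '[{"ax":0,"ay":0,"az":0,"dx":-0.029,"dy":-0.0288,"dz":0,"gripper":0.06},{"ax":0,"ay":0,"az":0,"dx":-0.029,"dy":-0.0288,"dz":0,"gripper":0.06},{"ax":0,"ay":0,"az":0,"dx":-0.029,"dy":-0.0288,"dz":0,"gripper":0.06},{"ax":0,"ay":0,"az":0,"dx":-0.029,"dy":-0.0288,"dz":0,"gripper":0.06},{"ax":0,"ay":0,"az":0,"dx":-0.029,"dy":-0.0288,"dz":0,"gripper":0.06},{"ax":0,"ay":0,"az":0,"dx":-0.029,"dy":-0.0288,"dz":0,"gripper":0.06},{"ax":0,"ay":0,"az":0,"dx":-0.029,"dy":-0.0288,"dz":0,"gripper":0.06}]'
python3 - <<'E'
from h import *
here();to([-.011,0,.106],Y1)
rgb,P=cloud('wrist'); save(rgb,'pics/w1.png'); 
q=(P-C)@R.from_euler('z',A).as_matrix(); g=rgb.astype(int)
red=(g[...,0]>110)&(g[...,1]<70)&(g[...,2]<70); w=q[red&(q[...,2]>.09)]; print('red',len(w),np.nanmean(w,0),np.nanpercentile(w,[2,98],axis=0))
bl=(g.max(-1)<60)&(q[...,2]>.09)&(q[...,2]<.125); w=q[bl&(q[...,0]<-.03)]; 
if len(w):print('knob',len(w),np.nanpercentile(w,[2,50,98],axis=0))
w=q[bl&(q[...,0]>.04)]
if len(w):print('bar',len(w),np.nanpercentile(w,[2,50,98],axis=0))
E
```

```text
time_s: 2.4
tcp_pos: [0.5641, 0.0475, 0.2534]
tool_rot: [3.142, 0.0, 2.951]
wrist_force: [0.6, 0.6, 0.5]
opening: 0.705
grip_force: 0.0
case TCP [-0.0108 -0.0018  0.2534] yaw [3.142 0.    2.951] F [0.6 0.6 0.5] t 2.4 open 0.705 0.0
world [0.5642 0.0493 0.106 ] turn [ 0.     0.    -0.001] shift after turn [0.0002 0.0018 0.1474]
red 421 [-0.01099897 -0.00239133  0.10791306] [[-0.01551863 -0.01633874  0.10589003]
 [-0.00579164  0.01205483  0.10963551]]
knob 719 [[-0.05903947  0.06470214  0.09596558]
 [-0.05196119  0.11314861  0.11244398]
 [-0.03567889  0.1287254   0.1146187 ]]
bar 1250 [[ 0.05625006 -0.05883698  0.09789306]
 [ 0.05996135 -0.00161492  0.09998443]
 [ 0.06617976  0.05639711  0.10151777]]
```

View pics/w1.png

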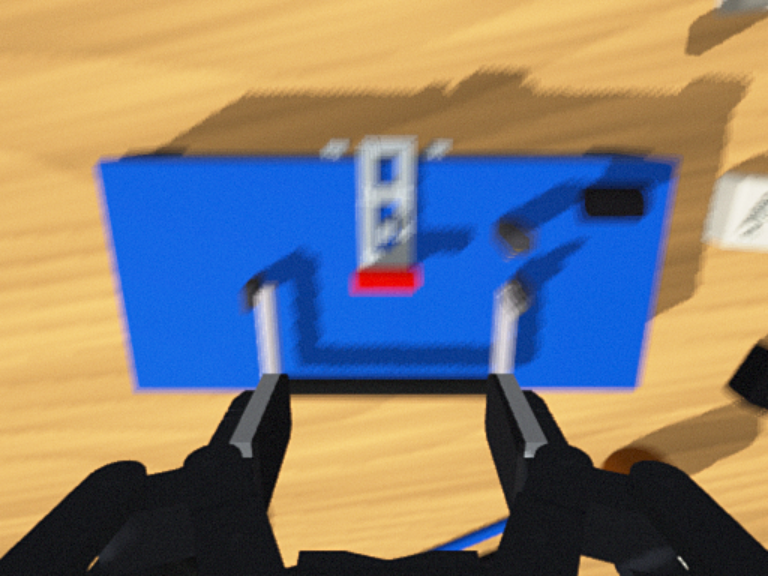

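The wrist view shows the red bar at (386,282), centred between the fingers, and the knob at (613,203). I'll go down and pinch.

```bash

python3 -m jog '[{"ax":0,"ay":0,"az":0,"dx":0,"dy":0,"dz":0.03,"gripper":0.055},{"ax":0,"ay":0,"az":0,"dx":0,"dy":0,"dz":0.03,"gripper":0.055},{"ax":0,"ay":0,"az":0,"dx":0,"dy":0,"dz":0.03,"gripper":0.055},{"ax":0,"ay":0,"az":0,"dx":0,"dy":0,"dz":0.03,"gripper":0.055},{"ax":0,"ay":0,"az":0,"dx":0,"dy":0,"dz":0.02,"gripper":0.055},{"ax":0,"ay":0,"az":0,"dx":0,"dy":0,"dz":0.007,"gripper":0.055}]' >/dev/null
python3 -m jog '[{"ax":0,"ay":0,"az":0,"dx":0,"dy":0,"dz":0,"gripper":0.03},{"ax":0,"ay":0,"az":0,"dx":0,"dy":0,"dz":0,"gripper":0.03},{"ax":0,"ay":0,"az":0,"dx":0,"dy":0,"dz":0,"gripper":0.03},{"ax":0,"ay":0,"az":0,"dx":0,"dy":0,"dz":0,"gripper":0.03},{"ax":0,"ay":0,"az":0,"dx":0,"dy":0,"dz":0,"gripper":0.03}]' 30
python3 - <<'E'
from h import *
here()
r=np.hypot(70,34);f=np.arctan2(34,70)
t=np.linspace(0,1.85,15); X=-r*np.cos(f+t);Z=r*np.sin(f+t)   # tool x=-case x ; tool z=-up
print([list(map(float,v)) for v in np.round(np.stack([np.diff(X),-np.diff(Z)],1)/1000,4)])
E
```

```text
time_s: 3.55
tcp_pos: [0.5634, 0.0494, 0.1073]
tool_rot: [3.141, 0.0, 2.951]
wrist_force: [-2.4, 4.2, -2.7]
opening: 0.411
grip_force: 33.3
case TCP [-0.0118 -0.      0.1073] yaw [3.141 0.    2.951] F [-2.4  4.2 -2.7] t 3.55 open 0.411 33.26359748840332
[[0.0051, -0.0089], [0.0062, -0.0082], [0.0072, -0.0073], [0.0081, -0.0063], [0.0089, -0.0051], [0.0095, -0.0039], [0.0099, -0.0026], [0.0102, -0.0013], [0.0103, 0.0], [0.0102, 0.0014], [0.0099, 0.0027], [0.0095, 0.004], [0.0088, 0.0052], [0.0081, 0.0063]]
```

```bash

python3 -m jog '[{"ax":0,"ay":0,"az":0,"dx":0.0051,"dy":0,"dz":-0.0089,"gripper":0.03},{"ax":0,"ay":0,"az":0,"dx":0.0062,"dy":0,"dz":-0.0082,"gripper":0.03},{"ax":0,"ay":0,"az":0,"dx":0.0072,"dy":0,"dz":-0.0073,"gripper":0.03},{"ax":0,"ay":0,"az":0,"dx":0.0081,"dy":0,"dz":-0.0063,"gripper":0.03},{"ax":0,"ay":0,"az":0,"dx":0.0089,"dy":0,"dz":-0.0051,"gripper":0.03},{"ax":0,"ay":0,"az":0,"dx":0.0095,"dy":0,"dz":-0.0039,"gripper":0.03},{"ax":0,"ay":0,"az":0,"dx":0.0099,"dy":0,"dz":-0.0026,"gripper":0.03}]'
python3 -m jog '[{"ax":0,"ay":0,"az":0,"dx":0.0102,"dy":0,"dz":-0.0013,"gripper":0.03},{"ax":0,"ay":0,"az":0,"dx":0.0103,"dy":0,"dz":0,"gripper":0.03},{"ax":0,"ay":0,"az":0,"dx":0.0102,"dy":0,"dz":0.0014,"gripper":0.03},{"ax":0,"ay":0,"az":0,"dx":0.0099,"dy":0,"dz":0.0027,"gripper":0.03},{"ax":0,"ay":0,"az":0,"dx":0.0095,"dy":0,"dz":0.004,"gripper":0.03},{"ax":0,"ay":0,"az":0,"dx":0.0088,"dy":0,"dz":0.0052,"gripper":0.03},{"ax":0,"ay":0,"az":0,"dx":0.0081,"dy":0,"dz":0.0063,"gripper":0.03},{"ax":0,"ay":0,"az":0,"dx":0,"dy":0,"dz":0,"gripper":0.03}]'
python3 -c "
from h import *
here()"
```

```text
time_s: 4.25
tcp_pos: [0.5096, 0.0598, 0.15]
tool_rot: [3.141, 0.003, 2.951]
wrist_force: [3.3, 4.3, -5.5]
opening: 0.411
grip_force: 30.8
time_s: 5.05
tcp_pos: [0.4431, 0.0726, 0.1314]
tool_rot: [3.141, 0.002, 2.951]
wrist_force: [-2.3, 4.8, 5.7]
opening: 0.411
grip_force: 32.6
case TCP [-1.343e-01 -1.000e-04  1.314e-01] yaw [3.141e+00 2.000e-03 2.951e+00] F [-2.3  4.8  5.7] t 5.05 open 0.411 32.641398310661316
```

```bash

python3 -m jog '[{"ax":0,"ay":0,"az":0,"dx":0,"dy":0,"dz":0,"gripper":0.058},{"ax":0,"ay":0,"az":0,"dx":0,"dy":0,"dz":0,"gripper":0.058},{"ax":0,"ay":0,"az":0,"dx":0,"dy":0,"dz":-0.03,"gripper":0.058},{"ax":0,"ay":0,"az":0,"dx":0,"dy":0,"dz":-0.03,"gripper":0.058}]'
python3 -m jog '[{"ax":0,"ay":0,"az":0,"dx":-0.02,"dy":0.03,"dz":0,"gripper":0.058},{"ax":0,"ay":0,"az":0,"dx":-0.02,"dy":0.03,"dz":0,"gripper":0.058},{"ax":0,"ay":0,"az":0,"dx":-0.02,"dy":0.03,"dz":0,"gripper":0.058},{"ax":0,"ay":0,"az":0,"dx":-0.019,"dy":0.028,"dz":0,"gripper":0.058},{"ax":0,"ay":0,"az":0,"dx":0,"dy":0,"dz":0,"gripper":0.058}]'
python3 - <<'E'
from h import *
here();to([-.055,.119,.109],Y1)
rgb,P=cloud('wrist'); save(rgb,'pics/w2.png')
q=(P-C)@R.from_euler('z',A).as_matrix(); g=rgb.astype(int)
bl=(g.max(-1)<60)&(q[...,2]>.10)&(q[...,2]<.125); w=q[bl&(q[...,0]<-.03)&(q[...,1]>.09)]
print('knob',len(w),np.nanpercentile(w,[2,50,98],axis=0))
rgb,P=cloud('side'); q=(P-C)@R.from_euler('z',A).as_matrix(); g=rgb.astype(int)
red=(g[...,0]>110)&(g[...,1]<60)&(g[...,2]<60)&(q[...,2]>.08); w=q[red]; print('red',len(w),np.nanmedian(w,0))
E
```

```text
time_s: 5.45
tcp_pos: [0.4433, 0.072, 0.191]
tool_rot: [-3.141, -0.001, 2.951]
wrist_force: [1.0, 0.4, -0.6]
opening: 0.677
grip_force: 0.0
time_s: 5.95
tcp_pos: [0.5454, 0.1751, 0.1898]
tool_rot: [3.142, -0.0, 2.952]
wrist_force: [-0.6, 0.2, -0.5]
opening: 0.68
grip_force: 0.0
case TCP [-0.0532  0.1199  0.1898] yaw [ 3.142 -0.     2.952] F [-0.6  0.2 -0.5] t 5.95 open 0.68 0.0
world [0.5435 0.1745 0.109 ] turn [ 0.    -0.     0.001] shift after turn [ 0.0018 -0.0009  0.0808]
knob 1329 [[-0.06406936  0.10641576  0.10419926]
 [-0.05786862  0.12026112  0.11235423]
 [-0.04763604  0.13403576  0.11448226]]
red 16 [-0.12796299 -0.00783128  0.13450916]
```

View pics/w2.png

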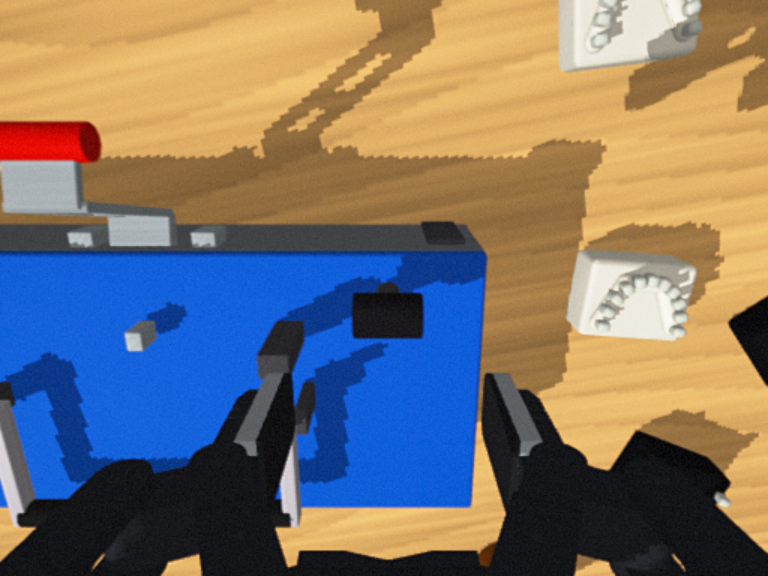

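The hasp has swung off (red bar at (40,140), front of the lid). The knob is centred at (388,315), and the post at (280,345) is near the inner finger, so I'll narrow the opening.

```bash

python3 -m jog '[{"ax":0,"ay":0,"az":0,"dx":0.001,"dy":0,"dz":0,"gripper":0.048},{"ax":0,"ay":0,"az":0,"dx":0.001,"dy":0,"dz":0.02,"gripper":0.048},{"ax":0,"ay":0,"az":0,"dx":0,"dy":0,"dz":0.03,"gripper":0.048},{"ax":0,"ay":0,"az":0,"dx":0,"dy":0,"dz":0.02,"gripper":0.048},{"ax":0,"ay":0,"az":0,"dx":0,"dy":0,"dz":0.01,"gripper":0.048}]' >/dev/null
python3 -m jog '[{"ax":0,"ay":0,"az":0,"dx":0,"dy":0,"dz":0,"gripper":0.02},{"ax":0,"ay":0,"az":0,"dx":0,"dy":0,"dz":0,"gripper":0.02},{"ax":0,"ay":0,"az":0,"dx":0,"dy":0,"dz":0,"gripper":0.02},{"ax":0,"ay":0,"az":0,"dx":0,"dy":0,"dz":0,"gripper":0.02},{"ax":0,"ay":0,"az":0,"dx":0,"dy":0,"dz":0,"gripper":0.02}]' 40
python3 - <<'E'
from h import *
here()
r=np.hypot(130,38);f=np.arctan2(38,130)
t=np.linspace(0,1.65,17); X=r*np.cos(f+t);Z=r*np.sin(f+t)
print([list(map(float,v)) for v in np.round(np.stack([np.diff(X),-np.diff(Z)],1)/1000,4)])
E
```

```text
time_s: 7.05
tcp_pos: [0.5418, 0.1756, 0.1118]
tool_rot: [3.137, 0.001, 2.951]
wrist_force: [1.7, 22.8, -4.8]
opening: 0.342
grip_force: 45.2
case TCP [-0.0569  0.1198  0.1118] yaw [3.137e+00 1.000e-03 2.951e+00] F [ 1.7 22.8 -4.8] t 7.05 open 0.342 45.21279752254486
[[-0.0046, -0.0132], [-0.0059, -0.0126], [-0.0072, -0.012], [-0.0084, -0.0112], [-0.0095, -0.0102], [-0.0105, -0.0092], [-0.0114, -0.0081], [-0.0122, -0.0069], [-0.0128, -0.0056], [-0.0133, -0.0042], [-0.0137, -0.0028], [-0.0139, -0.0014], [-0.014, 0.0], [-0.0139, 0.0015], [-0.0137, 0.0029], [-0.0133, 0.0043]]
```

```bash

python3 -m jog '[{"ax":0,"ay":0,"az":0,"dx":0,"dy":0.0015,"dz":0,"gripper":0.02},{"ax":0,"ay":0,"az":0,"dx":0,"dy":0,"dz":0,"gripper":0.02}]'
python3 -m jog '[{"ax":0,"ay":0,"az":0,"dx":-0.0046,"dy":0,"dz":-0.0132,"gripper":0.02},{"ax":0,"ay":0,"az":0,"dx":-0.0059,"dy":0,"dz":-0.0126,"gripper":0.02},{"ax":0,"ay":0,"az":0,"dx":-0.0072,"dy":0,"dz":-0.012,"gripper":0.02},{"ax":0,"ay":0,"az":0,"dx":-0.0084,"dy":0,"dz":-0.0112,"gripper":0.02}]'
python3 -c "
from h import *
here()"
```

```text
time_s: 7.25
tcp_pos: [0.5419, 0.1758, 0.1117]
tool_rot: [3.14, 0.001, 2.951]
wrist_force: [-2.8, 9.7, -0.7]
opening: 0.34
grip_force: 45.7
time_s: 7.65
tcp_pos: [0.5678, 0.1707, 0.1609]
tool_rot: [3.14, 0.001, 2.951]
wrist_force: [5.9, 10.5, -10.5]
opening: 0.342
grip_force: 41.9
case TCP [-0.0305  0.1199  0.1609] yaw [3.140e+00 1.000e-03 2.951e+00] F [  5.9  10.5 -10.5] t 7.65 open 0.342 41.9092458486557
```

```bash

python3 -m jog '[{"ax":0,"ay":0,"az":0,"dx":-0.0095,"dy":0,"dz":-0.0102,"gripper":0.02},{"ax":0,"ay":0,"az":0,"dx":-0.0105,"dy":0,"dz":-0.0092,"gripper":0.02},{"ax":0,"ay":0,"az":0,"dx":-0.0114,"dy":0,"dz":-0.0081,"gripper":0.02},{"ax":0,"ay":0,"az":0,"dx":-0.0122,"dy":0,"dz":-0.0069,"gripper":0.02},{"ax":0,"ay":0,"az":0,"dx":-0.0128,"dy":0,"dz":-0.0056,"gripper":0.02},{"ax":0,"ay":0,"az":0,"dx":-0.0133,"dy":0,"dz":-0.0042,"gripper":0.02}]'
python3 -m jog '[{"ax":0,"ay":0,"az":0,"dx":-0.0137,"dy":0,"dz":-0.0028,"gripper":0.02},{"ax":0,"ay":0,"az":0,"dx":-0.0139,"dy":0,"dz":-0.0014,"gripper":0.02},{"ax":0,"ay":0,"az":0,"dx":-0.014,"dy":0,"dz":0,"gripper":0.02},{"ax":0,"ay":0,"az":0,"dx":-0.0139,"dy":0,"dz":0.0015,"gripper":0.02},{"ax":0,"ay":0,"az":0,"dx":-0.0137,"dy":0,"dz":0.0029,"gripper":0.02},{"ax":0,"ay":0,"az":0,"dx":-0.0133,"dy":0,"dz":0.0043,"gripper":0.02},{"ax":0,"ay":0,"az":0,"dx":0,"dy":0,"dz":0,"gripper":0.02},{"ax":0,"ay":0,"az":0,"dx":0,"dy":0,"dz":0,"gripper":0.02}]'
python3 -c "
from h import *
here()"
```

```text
time_s: 8.25
tcp_pos: [0.636, 0.1576, 0.2053]
tool_rot: [3.14, 0.0, 2.951]
wrist_force: [-3.2, 10.4, -3.6]
opening: 0.341
grip_force: 40.2
time_s: 9.05
tcp_pos: [0.7181, 0.1419, 0.2019]
tool_rot: [3.139, 0.004, 2.951]
wrist_force: [5.1, 9.2, 7.5]
opening: 0.338
grip_force: 40.1
case TCP [0.1226 0.1201 0.2019] yaw [3.139 0.004 2.951] F [5.1 9.2 7.5] t 9.05 open 0.338 40.1318621635437
```

```bash

python3 -m jog '[{"ax":0,"ay":0,"az":0,"dx":0,"dy":0,"dz":0,"gripper":0.05},{"ax":0,"ay":0,"az":0,"dx":0,"dy":0,"dz":0,"gripper":0.05},{"ax":0,"ay":0,"az":0,"dx":0,"dy":0,"dz":-0.03,"gripper":0.05},{"ax":0,"ay":0,"az":0,"dx":0,"dy":0,"dz":-0.04,"gripper":0.05},{"ax":0,"ay":0,"az":0.1,"dx":0,"dy":0,"dz":-0.02,"gripper":0.08}]'
python3 -m jog '[{"ax":0,"ay":0,"az":0.14,"dx":0,"dy":0,"dz":0,"gripper":0.08},{"ax":0,"ay":0,"az":0.14,"dx":0,"dy":0,"dz":0,"gripper":0.08},{"ax":0,"ay":0,"az":0.14,"dx":0,"dy":0,"dz":0,"gripper":0.08},{"ax":0,"ay":0,"az":0.14,"dx":0,"dy":0,"dz":0,"gripper":0.08},{"ax":0,"ay":0,"az":0.14,"dx":0,"dy":0,"dz":0,"gripper":0.08},{"ax":0,"ay":0,"az":0.14,"dx":0,"dy":0,"dz":0,"gripper":0.08}]' >/dev/null
python3 -m jog '[{"ax":0,"ay":0,"az":0.14,"dx":0,"dy":0,"dz":0,"gripper":0.08},{"ax":0,"ay":0,"az":0.14,"dx":0,"dy":0,"dz":0,"gripper":0.08},{"ax":0,"ay":0,"az":0.14,"dx":0,"dy":0,"dz":0,"gripper":0.08},{"ax":0,"ay":0,"az":0.14,"dx":0,"dy":0,"dz":0,"gripper":0.08},{"ax":0,"ay":0,"az":0.14,"dx":0,"dy":0,"dz":0,"gripper":0.08},{"ax":0,"ay":0,"az":0,"dx":0,"dy":0,"dz":0,"gripper":0.08}]'
cat >> h.py <<'E'
def look(fn=None,n='top'):
    rgb,P=cloud(n)
    if fn: save(rgb,fn)
    z=P[...,2]; g=rgb.astype(int)
    for r in masks_of('cast0',n):
        u,v=np.round(r['position']).astype(int)
        w=np.zeros(z.shape,bool); w[max(v-20,0):v+21,u-20:u+21]=1
        w&=(z>.014)&(z<.06)
        k,l,s,_=cv2.connectedComponentsWithStats(w.astype(np.uint8))
        if k<2: continue
        i=l[v,u] or 1+s[1:,4].argmax(); Q=P[l==i]; c,a,d=rect(Q[:,:2])
        print((u,v),round(r['p'],2),'rgb',np.median(g[l==i],0),'c',np.round(c,4),'yaw',round(a,3),np.round(d,0),'case',np.round(R.from_euler('z',-A).apply(np.r_[c,0]-C)[:2],3),np.round(np.nanmedian(Q[:,2]),3))
E
python3 - <<'E'
from h import *
here(); look('pics/t1.png'); to([.5917,.3152,.25],-.266+np.pi/2,case=False)
rgb,P=cloud('side'); save(rgb[60:260,120:400],'pics/s1.png',2.5)
E
```

```text
time_s: 9.55
tcp_pos: [0.7171, 0.1408, 0.2933]
tool_rot: [3.14, 0.004, 2.85]
wrist_force: [-0.8, 0.0, -0.2]
opening: 0.737
grip_force: 0.0
time_s: 10.75
tcp_pos: [0.7168, 0.1408, 0.2895]
tool_rot: [3.141, 0.0, 1.308]
wrist_force: [-0.0, -0.3, 0.5]
opening: 0.937
grip_force: 0.0
case TCP [0.1216 0.1188 0.2895] yaw [3.141 0.    1.308] F [-0.  -0.3  0.5] t 10.75 open 0.937 0.0
(np.int64(343), np.int64(238)) 0.73 rgb [150.  141.5 120.5] c [ 0.421  -0.3136] yaw -0.483 [47. 62.] case [-0.083 -0.383] 0.032
(np.int64(118), np.int64(240)) 0.65 rgb [19. 19. 19.] c [0.4218 0.441 ] yaw 0.784 [49. 63.] case [-0.225  0.358] 0.032
(np.int64(124), np.int64(180)) 0.61 rgb [20. 19. 18.] c [0.6446 0.4167] yaw -1.112 [48. 63.] case [-0.002  0.376] 0.031
(np.int64(160), np.int64(150)) 0.57 rgb [29.  26.  23.5] c [0.7315 0.3062] yaw 1.557 [19. 38.] case [0.105 0.284] 0.029
world [0.5917 0.3152 0.25  ] turn [0.   0.   0.01] shift after turn [ 0.1353 -0.1666  0.0393]
```

View pics/s1.png

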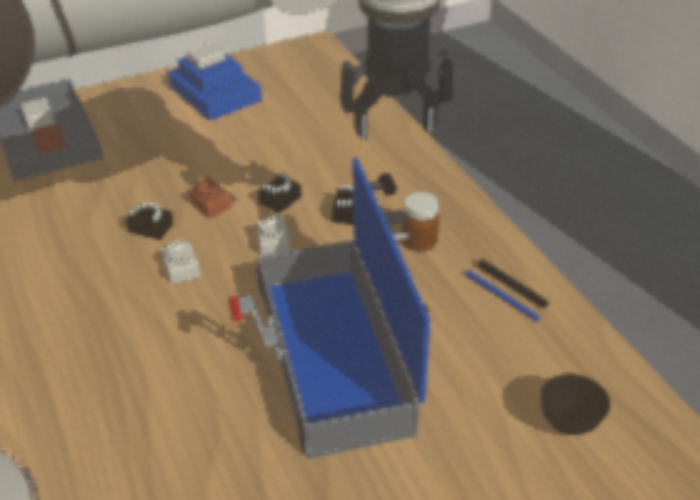

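The lid stands open with the hasp forward and the floor empty. Moving over the nearer left cast.

```bash

python3 -m jog '[{"ax":0,"ay":0,"az":0.01,"dx":0.027,"dy":-0.0333,"dz":0,"gripper":0.085},{"ax":0,"ay":0,"az":0,"dx":0.027,"dy":-0.0333,"dz":0,"gripper":0.085},{"ax":0,"ay":0,"az":0,"dx":0.027,"dy":-0.0333,"dz":0,"gripper":0.085},{"ax":0,"ay":0,"az":0,"dx":0.027,"dy":-0.0333,"dz":0,"gripper":0.085},{"ax":0,"ay":0,"az":0,"dx":0.027,"dy":-0.0333,"dz":0.02,"gripper":0.085},{"ax":0,"ay":0,"az":0,"dx":0,"dy":0,"dz":0.02,"gripper":0.085},{"ax":0,"ay":0,"az":0,"dx":0,"dy":0,"dz":0,"gripper":0.085}]' >/dev/null
cat >> h.py <<'E'
def wcast(rad=.08):
    """nearest raised whitish block to the tool axis, wrist view"""
    s=sense(); t=np.array(s['tcp_pos']); rgb,P=cloud('wrist'); g=rgb.astype(int); z=P[...,2]
    w=(z>.022)&(z<.05)&(np.hypot(P[...,0]-t[0],P[...,1]-t[1])<rad)&(g.min(-1)>60)
    k,l,st_,_=cv2.connectedComponentsWithStats(w.astype(np.uint8)); i=1+st_[1:,4].argmax(); Q=P[l==i]
    c,a,d=rect(Q[:,:2]); print('cast',np.round(c,4),'yaw',round(a,3),np.round(d,0),len(Q),np.nanmedian(Q[:,2]),np.median(g[l==i],0))
    return c,a,rgb
E
python3 - <<'E'
from h import *
here(); c,a,rgb=wcast(); save(rgb,'pics/w3.png'); to([*c,.028],a+np.pi/2,case=False)
E
```

```text
case TCP [-0.0354  0.2669  0.2467] yaw [-3.139e+00  2.000e-03  1.305e+00] F [ 1.  -0.1 -0.4] t 11.6 open 0.992 0.0
cast [0.5928 0.3168] yaw -0.264 [48. 61.] 2724 0.030163781887747432 [138. 134. 122.]
world [0.5928 0.3168 0.028 ] turn [-0.001  0.001 -0.003] shift after turn [0.0017 0.0007 0.2204]
```

View pics/w3.png

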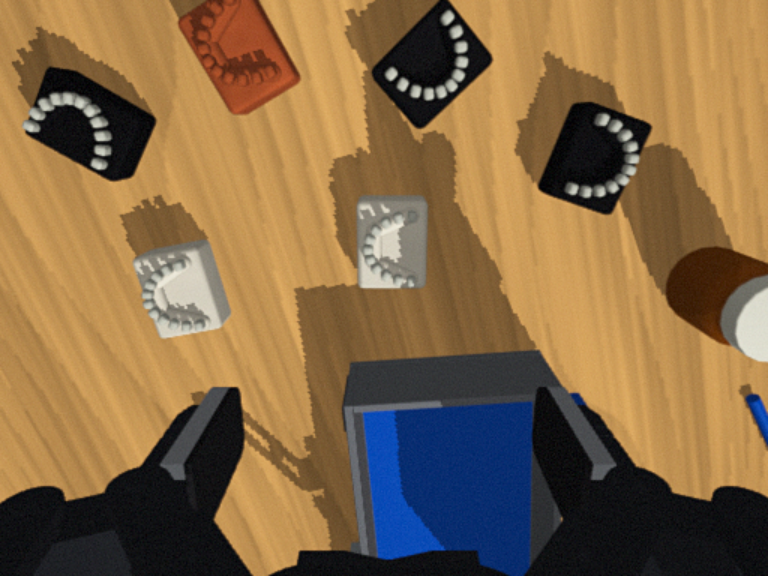

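The wrist view shows the target cast centred at (392,242) and the second at (183,290), with black and brown ones elsewhere. Pick it up.

```bash

python3 -m jog '[{"ax":0,"ay":0,"az":0,"dx":0.0017,"dy":0.0007,"dz":0.04,"gripper":0.075},{"ax":0,"ay":0,"az":0,"dx":0,"dy":0,"dz":0.045,"gripper":0.075},{"ax":0,"ay":0,"az":0,"dx":0,"dy":0,"dz":0.045,"gripper":0.075},{"ax":0,"ay":0,"az":0,"dx":0,"dy":0,"dz":0.04,"gripper":0.075},{"ax":0,"ay":0,"az":0,"dx":0,"dy":0,"dz":0.03,"gripper":0.075},{"ax":0,"ay":0,"az":0,"dx":0,"dy":0,"dz":0.015,"gripper":0.075},{"ax":0,"ay":0,"az":0,"dx":0,"dy":0,"dz":0.005,"gripper":0.075}]' 
python3 -m jog '[{"ax":0,"ay":0,"az":0,"dx":0,"dy":0,"dz":0,"gripper":0.04},{"ax":0,"ay":0,"az":0,"dx":0,"dy":0,"dz":0,"gripper":0.04},{"ax":0,"ay":0,"az":0,"dx":0,"dy":0,"dz":0,"gripper":0.04},{"ax":0,"ay":0,"az":0,"dx":0,"dy":0,"dz":0,"gripper":0.04},{"ax":0,"ay":0,"az":0,"dx":0,"dy":0,"dz":0,"gripper":0.04}]' 35
python3 -m jog '[{"ax":0,"ay":0,"az":0,"dx":0,"dy":0,"dz":-0.02,"gripper":0.04},{"ax":0,"ay":0,"az":0,"dx":0,"dy":0,"dz":-0.035,"gripper":0.04},{"ax":0,"ay":0,"az":0,"dx":0,"dy":0,"dz":-0.04,"gripper":0.04},{"ax":0,"ay":0,"az":0,"dx":0,"dy":0,"dz":-0.035,"gripper":0.04},{"ax":0,"ay":0,"az":0,"dx":0,"dy":0,"dz":0,"gripper":0.04}]'
python3 - <<'E'
from h import *
here(); to([-.003,.085,.15],A+np.pi/2)
E
```

```text
time_s: 12.35
tcp_pos: [0.5938, 0.3161, 0.0285]
tool_rot: [-3.141, 0.001, 1.301]
wrist_force: [-0.5, 0.4, 0.0]
opening: 0.88
grip_force: 0.0
time_s: 12.85
tcp_pos: [0.5943, 0.3171, 0.0311]
tool_rot: [3.139, -0.002, 1.301]
wrist_force: [0.8, -0.8, 7.5]
opening: 0.557
grip_force: 37.6
time_s: 13.35
tcp_pos: [0.595, 0.3176, 0.1658]
tool_rot: [3.134, -0.005, 1.301]
wrist_force: [0.0, 0.3, -1.2]
opening: 0.556
grip_force: 36.8
case TCP [-0.0315  0.2693  0.1658] yaw [ 3.134 -0.005  1.301] F [ 0.   0.3 -1.2] t 13.35 open 0.556 36.7798787355423
world [0.5881 0.1312 0.15  ] turn [ 0.007 -0.005 -0.079] shift after turn [-0.1843  0.0285  0.0158]
```

```bash

python3 -m jog '[{"ax":0,"ay":0,"az":-0.079,"dx":0,"dy":0,"dz":0,"gripper":0.04},{"ax":0,"ay":0,"az":0,"dx":-0.03,"dy":0.006,"dz":0,"gripper":0.04},{"ax":0,"ay":0,"az":0,"dx":-0.04,"dy":0.006,"dz":0,"gripper":0.04},{"ax":0,"ay":0,"az":0,"dx":-0.04,"dy":0.006,"dz":0,"gripper":0.04},{"ax":0,"ay":0,"az":0,"dx":-0.04,"dy":0.006,"dz":0,"gripper":0.04},{"ax":0,"ay":0,"az":0,"dx":-0.034,"dy":0.0045,"dz":0,"gripper":0.04},{"ax":0,"ay":0,"az":0,"dx":0,"dy":0,"dz":0,"gripper":0.04},{"ax":0,"ay":0,"az":0,"dx":0,"dy":0,"dz":0,"gripper":0.04}]' 
python3 - <<'E'
from h import *
here(); to([-.003,.085,.039],A+np.pi/2)
E
```

```text
time_s: 14.15
tcp_pos: [0.5864, 0.1302, 0.1592]
tool_rot: [3.141, -0.0, 1.378]
wrist_force: [0.7, 0.6, -1.2]
opening: 0.552
grip_force: 36.7
case TCP [-0.0045  0.0836  0.1592] yaw [ 3.141 -0.     1.378] F [ 0.7  0.6 -1.2] t 14.15 open 0.552 36.69828772544861
world [0.5881 0.1312 0.039 ] turn [ 0.    -0.    -0.002] shift after turn [0.0014 0.0015 0.1202]
```

```bash

python3 -m jog '[{"ax":0,"ay":0,"az":0,"dx":0,"dy":0,"dz":0.025,"gripper":0.04},{"ax":0,"ay":0,"az":0,"dx":0,"dy":0,"dz":0.03,"gripper":0.04},{"ax":0,"ay":0,"az":0,"dx":0,"dy":0,"dz":0.025,"gripper":0.04},{"ax":0,"ay":0,"az":0,"dx":0,"dy":0,"dz":0.018,"gripper":0.04},{"ax":0,"ay":0,"az":0,"dx":0,"dy":0,"dz":0.01,"gripper":0.04},{"ax":0,"ay":0,"az":0,"dx":0,"dy":0,"dz":0.005,"gripper":0.04},{"ax":0,"ay":0,"az":0,"dx":0,"dy":0,"dz":0.003,"gripper":0.04},{"ax":0,"ay":0,"az":0,"dx":0,"dy":0,"dz":0.002,"gripper":0.04}]' 
python3 -m jog '[{"ax":0,"ay":0,"az":0,"dx":0,"dy":0,"dz":0.001,"gripper":0.04},{"ax":0,"ay":0,"az":0,"dx":0,"dy":0,"dz":0,"gripper":0.04}]'
```

```text
time_s: 14.95
tcp_pos: [0.5867, 0.131, 0.0415]
tool_rot: [3.141, -0.0, 1.38]
wrist_force: [0.1, -0.6, -1.6]
opening: 0.553
grip_force: 36.7
time_s: 15.15
tcp_pos: [0.5865, 0.1308, 0.0404]
tool_rot: [3.141, -0.0, 1.38]
wrist_force: [-0.3, 0.6, -1.1]
opening: 0.554
grip_force: 36.7
```

Still no contact; inch lower until the force shows it.

```bash

python3 -m jog '[{"ax":0,"ay":0,"az":0,"dx":0,"dy":0,"dz":0.0015,"gripper":0.04},{"ax":0,"ay":0,"az":0,"dx":0,"dy":0,"dz":0.0015,"gripper":0.04},{"ax":0,"ay":0,"az":0,"dx":0,"dy":0,"dz":0,"gripper":0.04}]'
python3 -m jog '[{"ax":0,"ay":0,"az":0,"dx":0,"dy":0,"dz":0.001,"gripper":0.04},{"ax":0,"ay":0,"az":0,"dx":0,"dy":0,"dz":0,"gripper":0.04}]'
```

```text
time_s: 15.45
tcp_pos: [0.5865, 0.1307, 0.0371]
tool_rot: [3.141, 0.0, 1.38]
wrist_force: [-0.3, -1.3, -0.2]
opening: 0.551
grip_force: 36.8
time_s: 15.65
tcp_pos: [0.5865, 0.1307, 0.0371]
tool_rot: [3.141, 0.0, 1.38]
wrist_force: [-7.6, -2.1, 14.7]
opening: 0.557
grip_force: 38.7
```

```bash

python3 -m jog '[{"ax":0,"ay":0,"az":0,"dx":0,"dy":0,"dz":-0.0005,"gripper":0.07},{"ax":0,"ay":0,"az":0,"dx":0,"dy":0,"dz":0,"gripper":0.07},{"ax":0,"ay":0,"az":0,"dx":0,"dy":0,"dz":0,"gripper":0.07},{"ax":0,"ay":0,"az":0,"dx":0,"dy":0,"dz":-0.02,"gripper":0.07},{"ax":0,"ay":0,"az":0,"dx":0,"dy":0,"dz":-0.04,"gripper":0.07},{"ax":0,"ay":0,"az":0,"dx":0,"dy":0,"dz":-0.045,"gripper":0.075},{"ax":0,"ay":0,"az":0,"dx":0,"dy":0,"dz":-0.045,"gripper":0.075},{"ax":0,"ay":0,"az":0,"dx":0,"dy":0,"dz":-0.02,"gripper":0.075}]'
python3 - <<'E'
from h import *
here(); to([.437,.3205,.2],-.081+np.pi/2,case=False)
look()
E
```

```text
time_s: 16.45
tcp_pos: [0.5872, 0.1309, 0.211]
tool_rot: [3.137, -0.001, 1.38]
wrist_force: [0.7, -0.2, -0.4]
opening: 0.877
grip_force: 0.0
case TCP [-0.0039  0.0845  0.211 ] yaw [ 3.137e+00 -1.000e-03  1.380e+00] F [ 0.7 -0.2 -0.4] t 16.45 open 0.877 0.0
world [0.437  0.3205 0.2   ] turn [ 0.005 -0.001 -0.11 ] shift after turn [ 0.1769 -0.165   0.011 ]
(np.int64(120), np.int64(239)) 0.65 rgb [18. 17. 17.] c [0.4219 0.4411] yaw 0.783 [48. 63.] case [-0.225  0.358] 0.032
(np.int64(341), np.int64(240)) 0.64 rgb [150. 141. 120.] c [ 0.4205 -0.3143] yaw -0.474 [47. 64.] case [-0.083 -0.384] 0.032
(np.int64(129), np.int64(178)) 0.64 rgb [20. 19. 19.] c [0.6451 0.4168] yaw -1.083 [47. 63.] case [-0.001  0.376] 0.031
```

```bash

python3 -m jog '[{"ax":0,"ay":0,"az":-0.11,"dx":0,"dy":0,"dz":0,"gripper":0.075},{"ax":0,"ay":0,"az":0,"dx":0.0295,"dy":-0.0275,"dz":0,"gripper":0.075},{"ax":0,"ay":0,"az":0,"dx":0.0295,"dy":-0.0275,"dz":0,"gripper":0.075},{"ax":0,"ay":0,"az":0,"dx":0.0295,"dy":-0.0275,"dz":0,"gripper":0.075},{"ax":0,"ay":0,"az":0,"dx":0.0295,"dy":-0.0275,"dz":0,"gripper":0.075},{"ax":0,"ay":0,"az":0,"dx":0.0295,"dy":-0.0275,"dz":0,"gripper":0.075},{"ax":0,"ay":0,"az":0,"dx":0.0295,"dy":-0.0275,"dz":0,"gripper":0.075},{"ax":0,"ay":0,"az":0,"dx":0,"dy":0,"dz":0,"gripper":0.075}]'
python3 - <<'E'
from h import *
here(); c,a,rgb=wcast(); to([*c,.032],a+np.pi/2,case=False)
E
```

```text
time_s: 17.35
tcp_pos: [0.4334, 0.3233, 0.2055]
tool_rot: [-3.14, -0.0, 1.493]
wrist_force: [0.5, 0.0, -1.0]
opening: 0.878
grip_force: 0.0
case TCP [-0.1913  0.2443  0.2055] yaw [-3.14  -0.     1.493] F [ 0.5  0.  -1. ] t 17.35 open 0.878 0.0
cast [0.4378 0.3226] yaw -0.074 [48. 61.] 3421 0.030106124525241418 [161. 159. 146.]
world [0.4378 0.3226 0.032 ] turn [-0.001  0.001 -0.004] shift after turn [0.0009 0.003  0.1735]
```

```bash

python3 -m jog '[{"ax":0,"ay":0,"az":-0.004,"dx":0.001,"dy":0.003,"dz":0.03,"gripper":0.075},{"ax":0,"ay":0,"az":0,"dx":0,"dy":0,"dz":0.04,"gripper":0.075},{"ax":0,"ay":0,"az":0,"dx":0,"dy":0,"dz":0.04,"gripper":0.075},{"ax":0,"ay":0,"az":0,"dx":0,"dy":0,"dz":0.035,"gripper":0.075},{"ax":0,"ay":0,"az":0,"dx":0,"dy":0,"dz":0.02,"gripper":0.075},{"ax":0,"ay":0,"az":0,"dx":0,"dy":0,"dz":0.007,"gripper":0.075},{"ax":0,"ay":0,"az":0,"dx":0,"dy":0,"dz":0,"gripper":0.075}]' 
python3 -m jog '[{"ax":0,"ay":0,"az":0,"dx":0,"dy":0,"dz":0,"gripper":0.04},{"ax":0,"ay":0,"az":0,"dx":0,"dy":0,"dz":0,"gripper":0.04},{"ax":0,"ay":0,"az":0,"dx":0,"dy":0,"dz":0,"gripper":0.04},{"ax":0,"ay":0,"az":0,"dx":0,"dy":0,"dz":0,"gripper":0.04},{"ax":0,"ay":0,"az":0,"dx":0,"dy":0,"dz":0,"gripper":0.04}]' 35
python3 -m jog '[{"ax":0,"ay":0,"az":0,"dx":0,"dy":0,"dz":-0.02,"gripper":0.04},{"ax":0,"ay":0,"az":0,"dx":0,"dy":0,"dz":-0.04,"gripper":0.04},{"ax":0,"ay":0,"az":0,"dx":0,"dy":0,"dz":-0.045,"gripper":0.04},{"ax":0,"ay":0,"az":0,"dx":0,"dy":0,"dz":-0.045,"gripper":0.04},{"ax":0,"ay":0,"az":0.11,"dx":0,"dy":0,"dz":0,"gripper":0.04},{"ax":0,"ay":0,"az":0,"dx":0,"dy":0,"dz":0,"gripper":0.04}]'
python3 - <<'E'
from h import *
here(); to([-.003,0,.15],A+np.pi/2)
E
```

```text
time_s: 18.1
tcp_pos: [0.4393, 0.3205, 0.0336]
tool_rot: [-3.14, 0.001, 1.493]
wrist_force: [0.4, 0.3, 1.1]
opening: 0.876
grip_force: 0.0
time_s: 18.6
tcp_pos: [0.4399, 0.3215, 0.0359]
tool_rot: [3.14, -0.001, 1.494]
wrist_force: [-0.8, -2.1, 7.5]
opening: 0.552
grip_force: 36.8
time_s: 19.2
tcp_pos: [0.4396, 0.3215, 0.1862]
tool_rot: [3.139, -0.002, 1.382]
wrist_force: [0.1, -0.2, -1.9]
opening: 0.552
grip_force: 37.1
case TCP [-0.1849  0.2437  0.1862] yaw [ 3.139e+00 -2.000e-03  1.382e+00] F [ 0.1 -0.2 -1.9] t 19.2 open 0.552 37.089112401008606
world [0.5721 0.0478 0.15  ] turn [ 0.002 -0.002  0.001] shift after turn [-0.2437  0.1819  0.0362]
```

```bash

python3 -m jog '[{"ax":0,"ay":0,"az":0,"dx":-0.0304,"dy":0.0228,"dz":0,"gripper":0.04},{"ax":0,"ay":0,"az":0,"dx":-0.0304,"dy":0.0228,"dz":0,"gripper":0.04},{"ax":0,"ay":0,"az":0,"dx":-0.0304,"dy":0.0228,"dz":0,"gripper":0.04},{"ax":0,"ay":0,"az":0,"dx":-0.0304,"dy":0.0228,"dz":0,"gripper":0.04},{"ax":0,"ay":0,"az":0,"dx":-0.0304,"dy":0.0228,"dz":0,"gripper":0.04},{"ax":0,"ay":0,"az":0,"dx":-0.0304,"dy":0.0228,"dz":0,"gripper":0.04},{"ax":0,"ay":0,"az":0,"dx":-0.0304,"dy":0.0228,"dz":0,"gripper":0.04},{"ax":0,"ay":0,"az":0,"dx":-0.0304,"dy":0.0228,"dz":0,"gripper":0.04}]' >/dev/null
python3 -m jog '[{"ax":0,"ay":0,"az":0,"dx":0,"dy":0,"dz":0,"gripper":0.04},{"ax":0,"ay":0,"az":0,"dx":0,"dy":0,"dz":0,"gripper":0.04}]'
python3 - <<'E'
from h import *
here(); to([-.003,0,.0425],A+np.pi/2)
E
```

```text
time_s: 20.2
tcp_pos: [0.573, 0.0477, 0.1834]
tool_rot: [-3.14, 0.0, 1.385]
wrist_force: [-0.2, 0.1, -1.6]
opening: 0.551
grip_force: 37.1
case TCP [-0.0021  0.0002  0.1834] yaw [-3.14   0.     1.385] F [-0.2  0.1 -1.6] t 20.2 open 0.551 37.051464915275574
world [0.5721 0.0478 0.0425] turn [-0.002  0.     0.004] shift after turn [-0.0002 -0.0009  0.1409]
```

```bash

python3 -m jog '[{"ax":0,"ay":0,"az":0,"dx":0,"dy":0,"dz":0.03,"gripper":0.04},{"ax":0,"ay":0,"az":0,"dx":0,"dy":0,"dz":0.035,"gripper":0.04},{"ax":0,"ay":0,"az":0,"dx":0,"dy":0,"dz":0.03,"gripper":0.04},{"ax":0,"ay":0,"az":0,"dx":0,"dy":0,"dz":0.02,"gripper":0.04},{"ax":0,"ay":0,"az":0,"dx":0,"dy":0,"dz":0.012,"gripper":0.04},{"ax":0,"ay":0,"az":0,"dx":0,"dy":0,"dz":0.007,"gripper":0.04},{"ax":0,"ay":0,"az":0,"dx":0,"dy":0,"dz":0.005,"gripper":0.04},{"ax":0,"ay":0,"az":0,"dx":0,"dy":0,"dz":0.0015,"gripper":0.04}]' 
python3 -m jog '[{"ax":0,"ay":0,"az":0,"dx":0,"dy":0,"dz":0.001,"gripper":0.04},{"ax":0,"ay":0,"az":0,"dx":0,"dy":0,"dz":0,"gripper":0.04}]'
```

```text
time_s: 21.0
tcp_pos: [0.5734, 0.0486, 0.0442]
tool_rot: [3.141, 0.0, 1.384]
wrist_force: [0.0, -1.4, -1.0]
opening: 0.552
grip_force: 37.0
time_s: 21.2
tcp_pos: [0.5735, 0.0484, 0.0435]
tool_rot: [3.141, -0.0, 1.384]
wrist_force: [-0.7, -0.6, -1.6]
opening: 0.55
grip_force: 37.0
```

```bash

python3 -m jog '[{"ax":0,"ay":0,"az":0,"dx":0,"dy":0,"dz":0.001,"gripper":0.04},{"ax":0,"ay":0,"az":0,"dx":0,"dy":0,"dz":0.001,"gripper":0.04},{"ax":0,"ay":0,"az":0,"dx":0,"dy":0,"dz":0,"gripper":0.04}]'
python3 -m jog '[{"ax":0,"ay":0,"az":0,"dx":0,"dy":0,"dz":0,"gripper":0.07},{"ax":0,"ay":0,"az":0,"dx":0,"dy":0,"dz":0,"gripper":0.07},{"ax":0,"ay":0,"az":0,"dx":0,"dy":0,"dz":0,"gripper":0.07},{"ax":0,"ay":0,"az":0,"dx":0,"dy":0,"dz":-0.02,"gripper":0.07},{"ax":0,"ay":0,"az":0,"dx":0,"dy":0,"dz":-0.04,"gripper":0.07},{"ax":0,"ay":0,"az":0,"dx":0,"dy":0,"dz":-0.045,"gripper":0.075},{"ax":0,"ay":0,"az":0,"dx":0,"dy":0,"dz":-0.045,"gripper":0.075},{"ax":0,"ay":0,"az":0,"dx":0,"dy":0,"dz":-0.01,"gripper":0.075}]'
python3 - <<'E'
from h import *
here(); to([.421,-.314,.2],-.478+np.pi/2,case=False)
look()
E
```

```text
time_s: 21.5
tcp_pos: [0.5735, 0.0484, 0.0419]
tool_rot: [3.141, 0.0, 1.384]
wrist_force: [-4.5, -0.9, 9.7]
opening: 0.551
grip_force: 38.3
time_s: 22.3
tcp_pos: [0.5747, 0.0484, 0.2064]
tool_rot: [3.135, -0.001, 1.384]
wrist_force: [0.5, 0.7, 0.3]
opening: 0.879
grip_force: 0.0
case TCP [-0.0005  0.0011  0.2064] yaw [ 3.135e+00 -1.000e-03  1.384e+00] F [0.5 0.7 0.3] t 22.3 open 0.879 0.0
world [ 0.421 -0.314  0.2  ] turn [ 0.007 -0.002  0.291] shift after turn [-0.3925  0.0302  0.0064]
(np.int64(129), np.int64(179)) 0.74 rgb [20.  19.  18.5] c [0.6447 0.4168] yaw -1.094 [48. 63.] case [-0.002  0.376] 0.031
(np.int64(209), np.int64(198)) 0.73 rgb [111. 107.  96.] c [0.5611 0.1368] yaw -0.207 [48. 60.] case [-0.031  0.085] 0.038
(np.int64(152), np.int64(149)) 0.65 rgb [31.  26.  22.5] c [0.7349 0.3333] yaw -0.577 [48. 62.] case [0.103 0.311] 0.032
(np.int64(122), np.int64(242)) 0.6 rgb [14. 13. 13.] c [0.4218 0.4407] yaw 0.79 [49. 62.] case [-0.225  0.357] 0.032
(np.int64(341), np.int64(239)) 0.49 rgb [152. 143. 120.] c [ 0.4208 -0.3138] yaw -0.471 [47. 62.] case [-0.083 -0.384] 0.032
```

A placed cast reads case (-31,+85) mm, upright, so it was nudged but is well within limits. Next is the third cast.

```bash

python3 -m jog '[{"ax":0,"ay":0,"az":0.145,"dx":0,"dy":0,"dz":0,"gripper":0.075},{"ax":0,"ay":0,"az":0.146,"dx":0,"dy":0,"dz":0,"gripper":0.075},{"ax":0,"ay":0,"az":0,"dx":-0.0436,"dy":0.0034,"dz":0,"gripper":0.075},{"ax":0,"ay":0,"az":0,"dx":-0.0436,"dy":0.0034,"dz":0,"gripper":0.075},{"ax":0,"ay":0,"az":0,"dx":-0.0436,"dy":0.0034,"dz":0,"gripper":0.075},{"ax":0,"ay":0,"az":0,"dx":-0.0436,"dy":0.0034,"dz":0,"gripper":0.075},{"ax":0,"ay":0,"az":0,"dx":-0.0436,"dy":0.0034,"dz":0,"gripper":0.075}]' >/dev/null
python3 -m jog '[{"ax":0,"ay":0,"az":0,"dx":-0.0436,"dy":0.0034,"dz":0,"gripper":0.075},{"ax":0,"ay":0,"az":0,"dx":-0.0436,"dy":0.0034,"dz":0,"gripper":0.075},{"ax":0,"ay":0,"az":0,"dx":-0.0436,"dy":0.0034,"dz":0,"gripper":0.075},{"ax":0,"ay":0,"az":0,"dx":-0.0436,"dy":0.0034,"dz":0,"gripper":0.075},{"ax":0,"ay":0,"az":0,"dx":0,"dy":0,"dz":0,"gripper":0.075},{"ax":0,"ay":0,"az":0,"dx":0,"dy":0,"dz":0,"gripper":0.075}]'
python3 - <<'E'
from h import *
here(); c,a,rgb=wcast(); to([*c,.032],a+np.pi/2,case=False)
E
```

```text
time_s: 23.7
tcp_pos: [0.4191, -0.3144, 0.1991]
tool_rot: [-3.139, -0.001, 1.091]
wrist_force: [0.2, -0.1, -0.4]
opening: 0.878
grip_force: 0.0
case TCP [-0.0846 -0.3846  0.1991] yaw [-3.139e+00 -1.000e-03  1.091e+00] F [ 0.2 -0.1 -0.4] t 23.7 open 0.878 0.0
cast [ 0.4228 -0.313 ] yaw -0.473 [48. 61.] 3571 0.03011224391677686 [158. 156. 143.]
world [ 0.4228 -0.313   0.032 ] turn [-0.002 -0.001 -0.005] shift after turn [0.002  0.0025 0.1675]
```

```bash

python3 -m jog '[{"ax":0,"ay":0,"az":-0.005,"dx":0.003,"dy":0.003,"dz":0.03,"gripper":0.075},{"ax":0,"ay":0,"az":0,"dx":0,"dy":0,"dz":0.04,"gripper":0.075},{"ax":0,"ay":0,"az":0,"dx":0,"dy":0,"dz":0.04,"gripper":0.075},{"ax":0,"ay":0,"az":0,"dx":0,"dy":0,"dz":0.033,"gripper":0.075},{"ax":0,"ay":0,"az":0,"dx":0,"dy":0,"dz":0.018,"gripper":0.075},{"ax":0,"ay":0,"az":0,"dx":0,"dy":0,"dz":0.006,"gripper":0.075},{"ax":0,"ay":0,"az":0,"dx":0,"dy":0,"dz":0,"gripper":0.075}]' 
python3 -m jog '[{"ax":0,"ay":0,"az":0,"dx":0,"dy":0,"dz":0,"gripper":0.04},{"ax":0,"ay":0,"az":0,"dx":0,"dy":0,"dz":0,"gripper":0.04},{"ax":0,"ay":0,"az":0,"dx":0,"dy":0,"dz":0,"gripper":0.04},{"ax":0,"ay":0,"az":0,"dx":0,"dy":0,"dz":0,"gripper":0.04},{"ax":0,"ay":0,"az":0,"dx":0,"dy":0,"dz":0,"gripper":0.04}]' 35
python3 -m jog '[{"ax":0,"ay":0,"az":0,"dx":0,"dy":0,"dz":-0.02,"gripper":0.04},{"ax":0,"ay":0,"az":0,"dx":0,"dy":0,"dz":-0.04,"gripper":0.04},{"ax":0,"ay":0,"az":0,"dx":0,"dy":0,"dz":-0.045,"gripper":0.04},{"ax":0,"ay":0,"az":0,"dx":0,"dy":0,"dz":-0.045,"gripper":0.04},{"ax":0,"ay":0,"az":-0.14,"dx":0,"dy":0,"dz":0,"gripper":0.04},{"ax":0,"ay":0,"az":-0.14,"dx":0,"dy":0,"dz":0,"gripper":0.04},{"ax":0,"ay":0,"az":0,"dx":0,"dy":0,"dz":0,"gripper":0.04}]'
python3 - <<'E'
from h import *
here(); to([-.003,-.08,.15],A+np.pi/2)
E
```

```text
time_s: 24.45
tcp_pos: [0.4241, -0.3118, 0.0334]
tool_rot: [-3.14, -0.0, 1.099]
wrist_force: [0.4, 0.6, 1.5]
opening: 0.881
grip_force: 0.0
time_s: 24.95
tcp_pos: [0.4245, -0.3131, 0.0354]
tool_rot: [3.14, 0.0, 1.098]
wrist_force: [0.7, 2.3, 4.6]
opening: 0.553
grip_force: 36.4
time_s: 25.65
tcp_pos: [0.424, -0.3128, 0.185]
tool_rot: [3.14, 0.001, 1.381]
wrist_force: [0.4, 0.7, -1.6]
opening: 0.553
grip_force: 37.1
case TCP [-0.0801 -0.3821  0.185 ] yaw [3.140e+00 1.000e-03 1.381e+00] F [ 0.4  0.7 -1.6] t 25.65 open 0.553 37.08211541175842
world [ 0.5569 -0.0308  0.15  ] turn [0.001 0.001 0.   ] shift after turn [0.3021 0.0771 0.035 ]
```

```bash

python3 -m jog '[{"ax":0,"ay":0,"az":0,"dx":0.0378,"dy":0.0096,"dz":0,"gripper":0.04},{"ax":0,"ay":0,"az":0,"dx":0.0378,"dy":0.0096,"dz":0,"gripper":0.04},{"ax":0,"ay":0,"az":0,"dx":0.0378,"dy":0.0096,"dz":0,"gripper":0.04},{"ax":0,"ay":0,"az":0,"dx":0.0378,"dy":0.0096,"dz":0,"gripper":0.04},{"ax":0,"ay":0,"az":0,"dx":0.0378,"dy":0.0096,"dz":0,"gripper":0.04},{"ax":0,"ay":0,"az":0,"dx":0.0378,"dy":0.0096,"dz":0,"gripper":0.04},{"ax":0,"ay":0,"az":0,"dx":0.0378,"dy":0.0096,"dz":0,"gripper":0.04},{"ax":0,"ay":0,"az":0,"dx":0.0378,"dy":0.0096,"dz":0,"gripper":0.04}]' >/dev/null
python3 -m jog '[{"ax":0,"ay":0,"az":0,"dx":0,"dy":0,"dz":0,"gripper":0.04},{"ax":0,"ay":0,"az":0,"dx":0,"dy":0,"dz":0,"gripper":0.04}]'
python3 - <<'E'
from h import *
here(); to([-.003,-.08,.0425],A+np.pi/2); look()
E
```

```text
time_s: 26.65
tcp_pos: [0.5574, -0.0301, 0.1839]
tool_rot: [-3.141, 0.0, 1.376]
wrist_force: [-0.2, -0.6, -0.6]
opening: 0.552
grip_force: 37.1
case TCP [-0.0027 -0.0792  0.1839] yaw [-3.141  0.     1.376] F [-0.2 -0.6 -0.6] t 26.65 open 0.552 37.09235072135925
world [ 0.5569 -0.0308  0.0425] turn [-0.     0.    -0.004] shift after turn [-0.0008 -0.0003  0.1414]
(np.int64(208), np.int64(198)) 0.75 rgb [111.  107.   96.5] c [0.5604 0.1381] yaw -0.229 [51. 62.] case [-0.032  0.086] 0.038
(np.int64(153), np.int64(150)) 0.71 rgb [30. 25. 21.] c [0.735  0.3335] yaw -0.571 [48. 61.] case [0.103 0.311] 0.031
(np.int64(121), np.int64(240)) 0.58 rgb [14. 14. 14.] c [0.4216 0.4407] yaw 0.775 [48. 62.] case [-0.225  0.357] 0.032
(np.int64(241), np.int64(198)) 0.55 rgb [112. 109.  99.] c [0.5609 0.0341] yaw -0.175 [29. 31.] case [-0.011 -0.016] 0.038
(np.int64(202), np.int64(154)) 0.38 rgb [55. 52. 50.] c [0.6489 0.147 ] yaw -0.19 [ 34. 101.] case [0.054 0.112] 0.038
```

```bash

python3 -m jog '[{"ax":0,"ay":0,"az":0,"dx":0,"dy":0,"dz":0.03,"gripper":0.04},{"ax":0,"ay":0,"az":0,"dx":0,"dy":0,"dz":0.035,"gripper":0.04},{"ax":0,"ay":0,"az":0,"dx":0,"dy":0,"dz":0.03,"gripper":0.04},{"ax":0,"ay":0,"az":0,"dx":0,"dy":0,"dz":0.02,"gripper":0.04},{"ax":0,"ay":0,"az":0,"dx":0,"dy":0,"dz":0.012,"gripper":0.04},{"ax":0,"ay":0,"az":0,"dx":0,"dy":0,"dz":0.007,"gripper":0.04},{"ax":0,"ay":0,"az":0,"dx":0,"dy":0,"dz":0.005,"gripper":0.04},{"ax":0,"ay":0,"az":0,"dx":0,"dy":0,"dz":0.0015,"gripper":0.04}]' 
python3 -m jog '[{"ax":0,"ay":0,"az":0,"dx":0,"dy":0,"dz":0.001,"gripper":0.04},{"ax":0,"ay":0,"az":0,"dx":0,"dy":0,"dz":0.001,"gripper":0.04},{"ax":0,"ay":0,"az":0,"dx":0,"dy":0,"dz":0,"gripper":0.04}]'
python3 -m jog '[{"ax":0,"ay":0,"az":0,"dx":0,"dy":0,"dz":0.001,"gripper":0.04},{"ax":0,"ay":0,"az":0,"dx":0,"dy":0,"dz":0,"gripper":0.04}]'
```

```text
time_s: 27.55
tcp_pos: [0.5576, -0.031, 0.0438]
tool_rot: [3.141, 0.0, 1.377]
wrist_force: [-0.3, -0.1, -1.7]
opening: 0.549
grip_force: 37.0
time_s: 27.85
tcp_pos: [0.5575, -0.0307, 0.0418]
tool_rot: [3.141, 0.0, 1.378]
wrist_force: [-0.4, 1.0, -0.9]
opening: 0.547
grip_force: 37.0
time_s: 28.05
tcp_pos: [0.5576, -0.0308, 0.0413]
tool_rot: [3.141, 0.0, 1.378]
wrist_force: [-4.9, 0.9, 10.7]
opening: 0.554
grip_force: 38.4
```

```bash

python3 -m jog '[{"ax":0,"ay":0,"az":0,"dx":0,"dy":0,"dz":0,"gripper":0.07},{"ax":0,"ay":0,"az":0,"dx":0,"dy":0,"dz":0,"gripper":0.07},{"ax":0,"ay":0,"az":0,"dx":0,"dy":0,"dz":0,"gripper":0.07},{"ax":0,"ay":0,"az":0,"dx":0,"dy":0,"dz":-0.02,"gripper":0.07},{"ax":0,"ay":0,"az":0,"dx":0,"dy":0,"dz":-0.045,"gripper":0.07},{"ax":0,"ay":0,"az":0,"dx":0,"dy":0,"dz":-0.045,"gripper":0.07},{"ax":0,"ay":0,"az":0,"dx":0,"dy":0,"dz":-0.045,"gripper":0.07},{"ax":0,"ay":0,"az":0,"dx":0,"dy":0,"dz":-0.045,"gripper":0.06}]'>/dev/null
python3 -m jog '[{"ax":0,"ay":0,"az":-0.143,"dx":0,"dy":0,"dz":-0.04,"gripper":0.05},{"ax":0,"ay":0,"az":-0.143,"dx":0,"dy":0,"dz":-0.01,"gripper":0.05},{"ax":0,"ay":0,"az":-0.143,"dx":0,"dy":0,"dz":0,"gripper":0.05},{"ax":0,"ay":0,"az":-0.143,"dx":0,"dy":0,"dz":0,"gripper":0.05},{"ax":0,"ay":0,"az":-0.143,"dx":0,"dy":0,"dz":0,"gripper":0.05},{"ax":0,"ay":0,"az":-0.143,"dx":0,"dy":0,"dz":0,"gripper":0.05}]'>/dev/null
python3 -m jog '[{"ax":0,"ay":0,"az":-0.143,"dx":0,"dy":0,"dz":0,"gripper":0.05},{"ax":0,"ay":0,"az":-0.143,"dx":0,"dy":0,"dz":0,"gripper":0.05},{"ax":0,"ay":0,"az":-0.143,"dx":0,"dy":0,"dz":0,"gripper":0.05},{"ax":0,"ay":0,"az":-0.143,"dx":0,"dy":0,"dz":0,"gripper":0.05},{"ax":0,"ay":0,"az":-0.143,"dx":0,"dy":0,"dz":0,"gripper":0.05},{"ax":0,"ay":0,"az":0,"dx":0,"dy":0,"dz":0,"gripper":0.05}]'
python3 - <<'E'
from h import *
here(); to([.123,.1205,.28],Y1)
rgb,P=cloud('wrist'); save(rgb,'pics/w4.png')
E
```

```text
time_s: 30.05
tcp_pos: [0.5574, -0.0307, 0.2904]
tool_rot: [-3.141, -0.0, 2.954]
wrist_force: [0.3, -0.9, -0.1]
opening: 0.587
grip_force: 0.0
case TCP [-0.0026 -0.0799  0.2904] yaw [-3.141 -0.     2.954] F [ 0.3 -0.9 -0.1] t 30.05 open 0.587 0.0
world [0.7186 0.1422 0.28  ] turn [-0.    -0.     0.002] shift after turn [-0.1256  0.2004  0.0104]
```

View pics/w4.png

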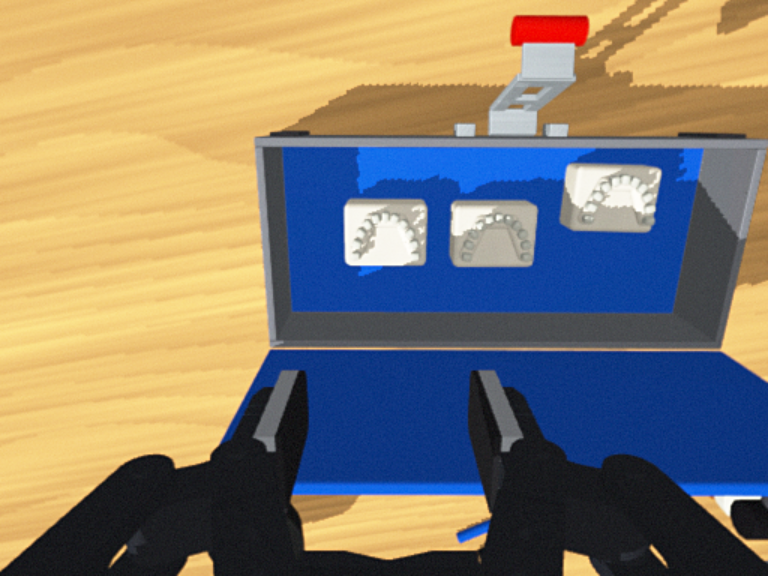

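All three casts stand upright in the case at (385,232), (493,233) and (612,198), with the red bar clear at (550,30). Now back to the knob.

```bash

python3 -m jog '[{"ax":0,"ay":0,"az":0,"dx":-0.0209,"dy":0.0334,"dz":0,"gripper":0.05},{"ax":0,"ay":0,"az":0,"dx":-0.0209,"dy":0.0334,"dz":0,"gripper":0.05},{"ax":0,"ay":0,"az":0,"dx":-0.0209,"dy":0.0334,"dz":0,"gripper":0.05},{"ax":0,"ay":0,"az":0,"dx":-0.0209,"dy":0.0334,"dz":0,"gripper":0.05},{"ax":0,"ay":0,"az":0,"dx":-0.0209,"dy":0.0334,"dz":0,"gripper":0.05},{"ax":0,"ay":0,"az":0,"dx":-0.0209,"dy":0.0334,"dz":0,"gripper":0.05},{"ax":0,"ay":0,"az":0,"dx":0,"dy":0,"dz":0,"gripper":0.05},{"ax":0,"ay":0,"az":0,"dx":0,"dy":0,"dz":0,"gripper":0.05}]'
python3 - <<'E'
from h import *
here(); to([.123,.1205,.202],Y1)
rgb,P=cloud('wrist'); q=(P-C)@R.from_euler('z',A).as_matrix(); g=rgb.astype(int)
bl=(g.max(-1)<60)&(q[...,2]>.17)&(q[...,2]<.215)&(q[...,1]>.09)&(q[...,1]<.15); w=q[bl]
print('knob',len(w),np.nanpercentile(w,[2,50,98],axis=0)); save(rgb,'pics/w5.png')
E
```

```text
time_s: 30.9
tcp_pos: [0.7187, 0.1428, 0.2893]
tool_rot: [-3.141, -0.001, 2.948]
wrist_force: [-0.1, -1.0, 1.1]
opening: 0.582
grip_force: 0.0
case TCP [0.123  0.121  0.2893] yaw [-3.141e+00 -1.000e-03  2.948e+00] F [-0.1 -1.   1.1] t 30.9 open 0.582 0.0
world [0.7186 0.1422 0.202 ] turn [-0.001 -0.001 -0.003] shift after turn [-0.     -0.0005  0.0873]
knob 1389 [[0.08867918 0.10662241 0.19801522]
 [0.10891828 0.12259681 0.20451149]
 [0.11990392 0.13427576 0.20692098]]
```

View pics/w5.png

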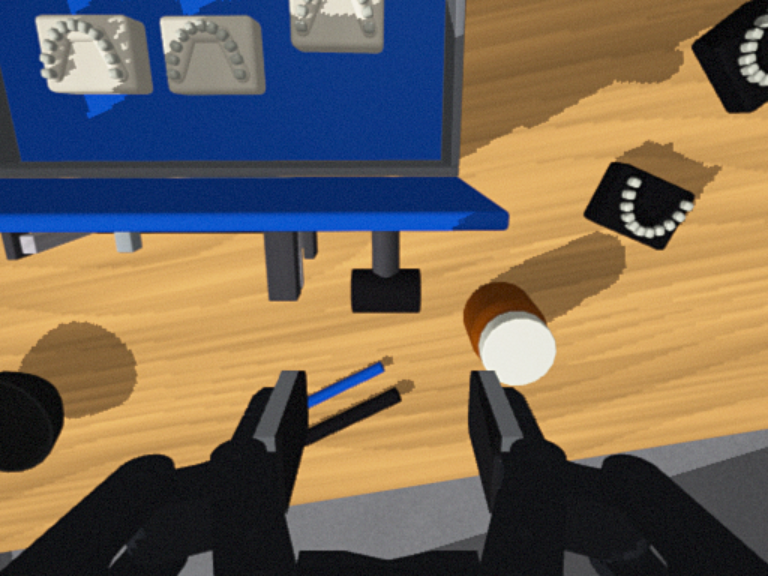

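The knob is at (386,290), measured at case (111,120,197) mm, so the lid is at about 1.55 rad. I'll shift 11 mm forward, descend and pinch.

```bash

python3 -m jog '[{"ax":0,"ay":0,"az":0,"dx":0.011,"dy":0,"dz":0,"gripper":0.05},{"ax":0,"ay":0,"az":0,"dx":0,"dy":0,"dz":0.03,"gripper":0.05},{"ax":0,"ay":0,"az":0,"dx":0,"dy":0,"dz":0.03,"gripper":0.05},{"ax":0,"ay":0,"az":0,"dx":0,"dy":0,"dz":0.02,"gripper":0.05},{"ax":0,"ay":0,"az":0,"dx":0,"dy":0,"dz":0.009,"gripper":0.05}]'
python3 -m jog '[{"ax":0,"ay":0,"az":0,"dx":0,"dy":0,"dz":0,"gripper":0.02},{"ax":0,"ay":0,"az":0,"dx":0,"dy":0,"dz":0,"gripper":0.02},{"ax":0,"ay":0,"az":0,"dx":0,"dy":0,"dz":0,"gripper":0.02},{"ax":0,"ay":0,"az":0,"dx":0,"dy":0,"dz":0,"gripper":0.02},{"ax":0,"ay":0,"az":0,"dx":0,"dy":0,"dz":0,"gripper":0.02}]' 50
python3 - <<'E'
from h import *
here()
r=np.hypot(130,38);f=np.arctan2(38,130)
t=np.linspace(1.555,0,17); X=r*np.cos(f+t);Z=r*np.sin(f+t)
print([list(map(float,v)) for v in np.round(np.stack([np.diff(X),-np.diff(Z)],1)/1000,4)])
E
```

```text
time_s: 31.45
tcp_pos: [0.7066, 0.1432, 0.2002]
tool_rot: [-3.141, -0.002, 2.948]
wrist_force: [0.9, -0.1, -0.7]
opening: 0.583
grip_force: 0.0
time_s: 31.95
tcp_pos: [0.7079, 0.144, 0.2025]
tool_rot: [-3.141, 0.001, 2.95]
wrist_force: [-1.8, -4.2, 2.9]
opening: 0.337
grip_force: 53.8
case TCP [0.1122 0.1202 0.2025] yaw [-3.141e+00  1.000e-03  2.950e+00] F [-1.8 -4.2  2.9] t 31.95 open 0.337 53.841760754585266
[[0.0128, -0.0029], [0.0131, -0.0016], [0.0132, -0.0003], [0.0131, 0.0009], [0.013, 0.0022], [0.0127, 0.0035], [0.0123, 0.0047], [0.0118, 0.0058], [0.0112, 0.007], [0.0104, 0.008], [0.0096, 0.009], [0.0087, 0.0099], [0.0077, 0.0107], [0.0066, 0.0114], [0.0055, 0.012], [0.0043, 0.0124]]
```

```bash

python3 -m jog '[{"ax":0,"ay":0,"az":0,"dx":0.0128,"dy":0,"dz":-0.0029,"gripper":0.02},{"ax":0,"ay":0,"az":0,"dx":0.0131,"dy":0,"dz":-0.0016,"gripper":0.02},{"ax":0,"ay":0,"az":0,"dx":0.0132,"dy":0,"dz":-0.0003,"gripper":0.02},{"ax":0,"ay":0,"az":0,"dx":0.0131,"dy":0,"dz":0.0009,"gripper":0.02},{"ax":0,"ay":0,"az":0,"dx":0.013,"dy":0,"dz":0.0022,"gripper":0.02},{"ax":0,"ay":0,"az":0,"dx":0.0127,"dy":0,"dz":0.0035,"gripper":0.02}]'
python3 -m jog '[{"ax":0,"ay":0,"az":0,"dx":0.0123,"dy":0,"dz":0.0047,"gripper":0.02},{"ax":0,"ay":0,"az":0,"dx":0.0118,"dy":0,"dz":0.0058,"gripper":0.02},{"ax":0,"ay":0,"az":0,"dx":0.0112,"dy":0,"dz":0.007,"gripper":0.02},{"ax":0,"ay":0,"az":0,"dx":0.0104,"dy":0,"dz":0.008,"gripper":0.02},{"ax":0,"ay":0,"az":0,"dx":0.0096,"dy":0,"dz":0.009,"gripper":0.02},{"ax":0,"ay":0,"az":0,"dx":0.0087,"dy":0,"dz":0.0099,"gripper":0.02}]'
python3 -m jog '[{"ax":0,"ay":0,"az":0,"dx":0.0077,"dy":0,"dz":0.0107,"gripper":0.02},{"ax":0,"ay":0,"az":0,"dx":0.0066,"dy":0,"dz":0.0114,"gripper":0.02},{"ax":0,"ay":0,"az":0,"dx":0.0055,"dy":0,"dz":0.012,"gripper":0.02},{"ax":0,"ay":0,"az":0,"dx":0.003,"dy":0,"dz":0.008,"gripper":0.02},{"ax":0,"ay":0,"az":0,"dx":0,"dy":0,"dz":0,"gripper":0.02}]'
python3 -c "
from h import *
here()"
```

```text
time_s: 32.55
tcp_pos: [0.6318, 0.1587, 0.2012]
tool_rot: [3.141, 0.004, 2.95]
wrist_force: [1.8, -5.7, 4.3]
opening: 0.34
grip_force: 53.2
time_s: 33.15
tcp_pos: [0.5685, 0.1709, 0.1568]
tool_rot: [-3.141, 0.003, 2.951]
wrist_force: [-4.6, -7.2, 7.4]
opening: 0.338
grip_force: 62.3
time_s: 33.65
tcp_pos: [0.5455, 0.1753, 0.113]
tool_rot: [-3.141, -0.0, 2.951]
wrist_force: [-6.6, -6.8, 3.6]
opening: 0.343
grip_force: 71.6
case TCP [-0.0532  0.1202  0.113 ] yaw [-3.141 -0.     2.951] F [-6.6 -6.8  3.6] t 33.65 open 0.343 71.61551356315613
```

```bash

python3 -m jog '[{"ax":0,"ay":0,"az":0,"dx":0.001,"dy":0,"dz":0.003,"gripper":0.02},{"ax":0,"ay":0,"az":0,"dx":0,"dy":0,"dz":0,"gripper":0.02}]'
python3 -m jog '[{"ax":0,"ay":0,"az":0,"dx":0.001,"dy":0,"dz":0.002,"gripper":0.02},{"ax":0,"ay":0,"az":0,"dx":0,"dy":0,"dz":0,"gripper":0.02}]'
```

```text
time_s: 33.85
tcp_pos: [0.5449, 0.1754, 0.1107]
tool_rot: [-3.141, 0.0, 2.951]
wrist_force: [-7.6, -6.1, 2.9]
opening: 0.343
grip_force: 72.2
time_s: 34.05
tcp_pos: [0.5444, 0.1755, 0.1089]
tool_rot: [-3.141, 0.001, 2.951]
wrist_force: [-2.6, -6.5, 1.8]
opening: 0.339
grip_force: 72.4
```

```bash

python3 -m jog '[{"ax":0,"ay":0,"az":0,"dx":0,"dy":0,"dz":0.002,"gripper":0.02},{"ax":0,"ay":0,"az":0,"dx":0,"dy":0,"dz":0,"gripper":0.02}]'
python3 -m jog '[{"ax":0,"ay":0,"az":0,"dx":0,"dy":0,"dz":0.002,"gripper":0.02},{"ax":0,"ay":0,"az":0,"dx":0,"dy":0,"dz":0,"gripper":0.02}]'
python3 - <<'E'
from h import *
here()
rgb,P=cloud('wrist'); q=(P-C)@R.from_euler('z',A).as_matrix(); g=rgb.astype(int)
bl=(g[...,2]>g[...,0]+50)&(q[...,2]>.05)&(q[...,2]<.1)
for lo,hi in((-.075,-.06),(-.06,-.03),(-.03,0),(0,.03),(.03,.06)):
    w=q[bl&(q[...,0]>lo)&(q[...,0]<hi)]
    if len(w): print(lo,len(w),np.median(w[:,2]))
E
```

```text
time_s: 34.25
tcp_pos: [0.544, 0.1756, 0.1068]
tool_rot: [-3.141, 0.0, 2.951]
wrist_force: [-6.9, -6.0, 3.0]
opening: 0.336
grip_force: 73.2
time_s: 34.45
tcp_pos: [0.5436, 0.1757, 0.1046]
tool_rot: [-3.141, -0.001, 2.951]
wrist_force: [-9.9, -5.5, 3.3]
opening: 0.339
grip_force: 73.8
case TCP [-0.0552  0.1202  0.1046] yaw [-3.141e+00 -1.000e-03  2.951e+00] F [-9.9 -5.5  3.3] t 34.45 open 0.339 73.81478905677795
-0.075 11182 0.07892727837377761
-0.06 11310 0.07841229032747227
-0.03 5477 0.07716874860765663
0 3489 0.07635764986192214
```

The lid is still about 0.035 rad open, so press on.

```bash

python3 -m jog '[{"ax":0,"ay":0,"az":0,"dx":0,"dy":0,"dz":0.002,"gripper":0.02},{"ax":0,"ay":0,"az":0,"dx":0,"dy":0,"dz":0,"gripper":0.02}]'
python3 -m jog '[{"ax":0,"ay":0,"az":0,"dx":0,"dy":0,"dz":0.002,"gripper":0.02},{"ax":0,"ay":0,"az":0,"dx":0,"dy":0,"dz":0,"gripper":0.02}]'
python3 - <<'E'
from h import *
here()
rgb,P=cloud('wrist'); q=(P-C)@R.from_euler('z',A).as_matrix(); g=rgb.astype(int)
bl=(g[...,2]>g[...,0]+50)&(q[...,2]>.05)&(q[...,2]<.1)
for lo,hi in((-.075,-.06),(-.06,-.03),(-.03,0),(0,.03),(.03,.06)):
    w=q[bl&(q[...,0]>lo)&(q[...,0]<hi)]
    if len(w): print(lo,len(w),np.median(w[:,2]))
E
```

```text
time_s: 34.7
tcp_pos: [0.5431, 0.1758, 0.1025]
tool_rot: [-3.141, -0.002, 2.951]
wrist_force: [-14.3, -5.9, 4.2]
opening: 0.34
grip_force: 74.2
time_s: 34.9
tcp_pos: [0.5429, 0.1758, 0.1004]
tool_rot: [-3.141, -0.002, 2.951]
wrist_force: [-15.8, -5.1, 5.2]
opening: 0.337
grip_force: 74.8
case TCP [-0.0558  0.1202  0.1004] yaw [-3.141e+00 -2.000e-03  2.951e+00] F [-15.8  -5.1   5.2] t 34.9 open 0.337 74.78855967521667
-0.075 11186 0.074455719364896
-0.06 11252 0.07454382174733402
-0.03 5858 0.07437429653567901
0 2965 0.07423199989539739
```

The lid is flat (z 74.5 mm at front and back). Release and go over the hasp.

```bash

python3 -m jog '[{"ax":0,"ay":0,"az":0,"dx":0,"dy":0,"dz":0,"gripper":0.05},{"ax":0,"ay":0,"az":0,"dx":0,"dy":0,"dz":0,"gripper":0.05},{"ax":0,"ay":0,"az":0,"dx":0,"dy":0,"dz":-0.03,"gripper":0.05},{"ax":0,"ay":0,"az":0,"dx":0,"dy":0,"dz":-0.04,"gripper":0.055},{"ax":0,"ay":0,"az":0,"dx":0,"dy":0,"dz":-0.04,"gripper":0.055}]' 30 >/dev/null
python3 -m jog '[{"ax":0,"ay":0,"az":0,"dx":0.02,"dy":-0.03,"dz":0,"gripper":0.055},{"ax":0,"ay":0,"az":0,"dx":0.02,"dy":-0.03,"dz":0,"gripper":0.055},{"ax":0,"ay":0,"az":0,"dx":0.02,"dy":-0.03,"dz":0,"gripper":0.055},{"ax":0,"ay":0,"az":0,"dx":0.018,"dy":-0.03,"dz":0,"gripper":0.055},{"ax":0,"ay":0,"az":0,"dx":0,"dy":0,"dz":0,"gripper":0.055},{"ax":0,"ay":0,"az":0,"dx":0,"dy":0,"dz":0,"gripper":0.055}]'
python3 - <<'E'
from h import *
here()
rgb,P=cloud('wrist'); save(rgb,'pics/w6.png')
q=(P-C)@R.from_euler('z',A).as_matrix(); g=rgb.astype(int)
red=(g[...,0]>100)&(g[...,1]<60)&(g[...,2]<60)&(q[...,2]>.09); w=q[red]; print('red',len(w),np.nanpercentile(w,[2,50,98],axis=0))
E
```

```text
time_s: 36.05
tcp_pos: [0.4449, 0.0727, 0.2109]
tool_rot: [3.141, 0.002, 2.95]
wrist_force: [-0.5, -0.9, 0.1]
opening: 0.641
grip_force: 0.0
case TCP [-0.1325  0.0004  0.2109] yaw [3.141e+00 2.000e-03 2.950e+00] F [-0.5 -0.9  0.1] t 36.05 open 0.641 0.0
red 1161 [[-0.13413755 -0.01642085  0.12752779]
 [-0.12993228  0.00075405  0.13354262]
 [-0.1226142   0.0178727   0.13558417]]
```

View pics/w6.png

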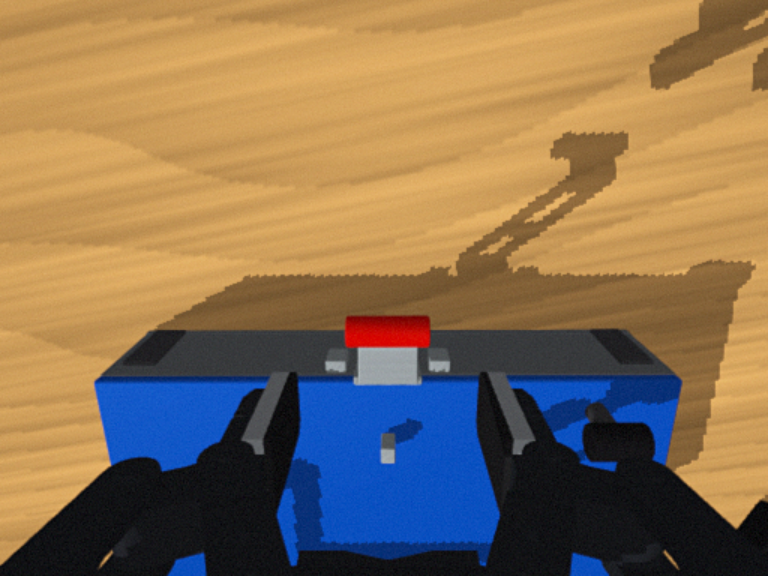

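The lid is shut, the catch at (388,447) is bare, and the red bar is at (388,331), about 1.76 rad. Pinch it.

```bash

python3 -m jog '[{"ax":0,"ay":0,"az":0,"dx":-0.0045,"dy":0,"dz":0.02,"gripper":0.055},{"ax":0,"ay":0,"az":0,"dx":0,"dy":0,"dz":0.03,"gripper":0.055},{"ax":0,"ay":0,"az":0,"dx":0,"dy":0,"dz":0.02,"gripper":0.055},{"ax":0,"ay":0,"az":0,"dx":0,"dy":0,"dz":0.007,"gripper":0.055}]' >/dev/null
python3 -m jog '[{"ax":0,"ay":0,"az":0,"dx":0,"dy":0,"dz":0,"gripper":0.03},{"ax":0,"ay":0,"az":0,"dx":0,"dy":0,"dz":0,"gripper":0.03},{"ax":0,"ay":0,"az":0,"dx":0,"dy":0,"dz":0,"gripper":0.03},{"ax":0,"ay":0,"az":0,"dx":0,"dy":0,"dz":0,"gripper":0.03},{"ax":0,"ay":0,"az":0,"dx":0,"dy":0,"dz":0,"gripper":0.03}]' 30
python3 - <<'E'
from h import *
here()
r=np.hypot(70,34);f=np.arctan2(34,70)
t=np.linspace(1.763,0,15); X=-r*np.cos(f+t);Z=r*np.sin(f+t)
print([list(map(float,v)) for v in np.round(np.stack([np.diff(X),-np.diff(Z)],1)/1000,4)])
E
```

```text
time_s: 37.0
tcp_pos: [0.4498, 0.0717, 0.1342]
tool_rot: [-3.141, 0.002, 2.951]
wrist_force: [2.6, -6.7, -7.2]
opening: 0.414
grip_force: 31.2
case TCP [-0.1276  0.0003  0.1342] yaw [-3.141e+00  2.000e-03  2.951e+00] F [ 2.6 -6.7 -7.2] t 37.0 open 0.414 31.16487443447113
[[-0.0082, -0.0054], [-0.0088, -0.0043], [-0.0093, -0.0032], [-0.0096, -0.002], [-0.0098, -0.0008], [-0.0098, 0.0005], [-0.0096, 0.0017], [-0.0094, 0.0029], [-0.0089, 0.004], [-0.0083, 0.0051], [-0.0076, 0.0061], [-0.0068, 0.0071], [-0.0059, 0.0078], [-0.0048, 0.0085]]
```

```bash

python3 -m jog '[{"ax":0,"ay":0,"az":0,"dx":-0.0082,"dy":0,"dz":-0.0054,"gripper":0.03},{"ax":0,"ay":0,"az":0,"dx":-0.0088,"dy":0,"dz":-0.0043,"gripper":0.03},{"ax":0,"ay":0,"az":0,"dx":-0.0093,"dy":0,"dz":-0.0032,"gripper":0.03},{"ax":0,"ay":0,"az":0,"dx":-0.0096,"dy":0,"dz":-0.002,"gripper":0.03},{"ax":0,"ay":0,"az":0,"dx":-0.0098,"dy":0,"dz":-0.0008,"gripper":0.03},{"ax":0,"ay":0,"az":0,"dx":-0.0098,"dy":0,"dz":0.0005,"gripper":0.03},{"ax":0,"ay":0,"az":0,"dx":-0.0096,"dy":0,"dz":0.0017,"gripper":0.03}]'
python3 -m jog '[{"ax":0,"ay":0,"az":0,"dx":-0.0094,"dy":0,"dz":0.0029,"gripper":0.03},{"ax":0,"ay":0,"az":0,"dx":-0.0089,"dy":0,"dz":0.004,"gripper":0.03},{"ax":0,"ay":0,"az":0,"dx":-0.0083,"dy":0,"dz":0.0051,"gripper":0.03},{"ax":0,"ay":0,"az":0,"dx":-0.0076,"dy":0,"dz":0.0061,"gripper":0.03},{"ax":0,"ay":0,"az":0,"dx":-0.0068,"dy":0,"dz":0.0071,"gripper":0.03},{"ax":0,"ay":0,"az":0,"dx":-0.0059,"dy":0,"dz":0.0078,"gripper":0.03},{"ax":0,"ay":0,"az":0,"dx":-0.0048,"dy":0,"dz":0.0085,"gripper":0.03},{"ax":0,"ay":0,"az":0,"dx":0,"dy":0,"dz":0,"gripper":0.03}]'
python3 -m jog '[{"ax":0,"ay":0,"az":0,"dx":0,"dy":0,"dz":0.001,"gripper":0.03},{"ax":0,"ay":0,"az":0,"dx":0,"dy":0,"dz":0.001,"gripper":0.03},{"ax":0,"ay":0,"az":0,"dx":0,"dy":0,"dz":0,"gripper":0.03}]'
python3 -c "
from h import *
here()"
```

```text
time_s: 37.7
tcp_pos: [0.514, 0.0593, 0.1484]
tool_rot: [-3.141, 0.002, 2.951]
wrist_force: [-4.5, -5.4, 3.5]
opening: 0.411
grip_force: 32.2
time_s: 38.5
tcp_pos: [0.5661, 0.0492, 0.1067]
tool_rot: [-3.141, 0.005, 2.951]
wrist_force: [5.8, -6.9, 6.2]
opening: 0.413
grip_force: 36.6
time_s: 38.8
tcp_pos: [0.5664, 0.0492, 0.1061]
tool_rot: [-3.141, 0.007, 2.951]
wrist_force: [9.3, -7.7, 8.8]
opening: 0.414
grip_force: 36.9
case TCP [-0.0088  0.0003  0.1061] yaw [-3.141  0.007  2.951] F [ 9.3 -7.7  8.8] t 38.8 open 0.414 36.88550412654877
```

```bash

python3 -m jog '[{"ax":0,"ay":0,"az":0,"dx":0,"dy":0,"dz":0,"gripper":0.055},{"ax":0,"ay":0,"az":0,"dx":0,"dy":0,"dz":0,"gripper":0.055},{"ax":0,"ay":0,"az":0,"dx":0,"dy":0,"dz":-0.03,"gripper":0.055},{"ax":0,"ay":0,"az":0,"dx":0,"dy":0,"dz":-0.04,"gripper":0.055},{"ax":0,"ay":0,"az":0,"dx":0,"dy":0,"dz":-0.04,"gripper":0.045},{"ax":0,"ay":0,"az":0,"dx":0,"dy":0,"dz":0,"gripper":0.045}]' >/dev/null
python3 - <<'E'
from h import *
rgb,P=cloud('wrist'); q=(P-C)@R.from_euler('z',A).as_matrix(); g=rgb.astype(int)
red=(g[...,0]>100)&(g[...,1]<60)&(g[...,2]<60)&(q[...,2]>.09); w=q[red]; print('red',len(w),np.nanpercentile(w,[2,50,98],axis=0))
E
python3 -m jog '[{"ax":0,"ay":0,"az":0.143,"dx":0,"dy":0,"dz":0,"gripper":0.045},{"ax":0,"ay":0,"az":0.143,"dx":0,"dy":0,"dz":0,"gripper":0.045},{"ax":0,"ay":0,"az":0.143,"dx":0,"dy":0,"dz":0,"gripper":0.045},{"ax":0,"ay":0,"az":0.143,"dx":0,"dy":0,"dz":0,"gripper":0.045},{"ax":0,"ay":0,"az":0.143,"dx":0,"dy":0,"dz":0,"gripper":0.045},{"ax":0,"ay":0,"az":0.143,"dx":0,"dy":0,"dz":0,"gripper":0.045}]' >/dev/null
python3 -m jog '[{"ax":0,"ay":0,"az":0.143,"dx":0,"dy":0,"dz":0,"gripper":0.045},{"ax":0,"ay":0,"az":0.143,"dx":0,"dy":0,"dz":0,"gripper":0.045},{"ax":0,"ay":0,"az":0.143,"dx":0,"dy":0,"dz":0,"gripper":0.045},{"ax":0,"ay":0,"az":0.143,"dx":0,"dy":0,"dz":0,"gripper":0.045},{"ax":0,"ay":0,"az":0.141,"dx":0,"dy":0,"dz":0,"gripper":0.045},{"ax":0,"ay":0,"az":0,"dx":0,"dy":0,"dz":0,"gripper":0.045}]'
python3 - <<'E'
from h import *
here(); to([.06,0,.2],A+np.pi/2); to([.06,0,.103],A+np.pi/2)
rgb,P=cloud('top'); q=(P-C)@R.from_euler('z',A).as_matrix(); g=rgb.astype(int)
w=q[(g.max(-1)<60)&(q[...,2]>.085)&(q[...,2]<.11)&(q[...,0]>.04)&(q[...,0]<.09)&(abs(q[...,1])<.09)]
if len(w): print('bar',len(w),np.percentile(w,[2,50,98],axis=0))
E
```

```text
red 833 [[-0.01975446 -0.01591792  0.10560838]
 [-0.01543803  0.00079915  0.11113792]
 [-0.00906679  0.01774307  0.11324068]]
time_s: 40.65
tcp_pos: [0.5635, 0.0501, 0.2123]
tool_rot: [-3.14, 0.0, 1.377]
wrist_force: [-1.2, -0.5, 0.4]
opening: 0.528
grip_force: 0.0
case TCP [-0.0118  0.0006  0.2123] yaw [-3.14   0.     1.377] F [-1.2 -0.5  0.4] t 40.65 open 0.528 0.0
world [0.6339 0.0358 0.2   ] turn [-0.001  0.    -0.003] shift after turn [-0.0006  0.0718  0.0123]
world [0.6339 0.0358 0.103 ] turn [-0.001  0.    -0.003] shift after turn [-0.0006  0.0718  0.1093]
```

The hasp reads about 0.05–0.1 rad (bar top 3 mm higher than at the start). I'll press it flat with closed fingertips before the handle.

```bash

python3 -m jog '[{"ax":0,"ay":0,"az":-0.003,"dx":0,"dy":-0.001,"dz":0.02,"gripper":0},{"ax":0,"ay":0,"az":0,"dx":0,"dy":0,"dz":0.025,"gripper":0},{"ax":0,"ay":0,"az":0,"dx":0,"dy":0,"dz":0.015,"gripper":0},{"ax":0,"ay":0,"az":0,"dx":0,"dy":0,"dz":0.01,"gripper":0},{"ax":0,"ay":0,"az":0,"dx":0,"dy":0,"dz":0.006,"gripper":0},{"ax":0,"ay":0,"az":0,"dx":0,"dy":0,"dz":0.002,"gripper":0},{"ax":0,"ay":0,"az":0,"dx":0,"dy":0,"dz":0,"gripper":0}]'
python3 -m jog '[{"ax":0,"ay":0,"az":0,"dx":0,"dy":0,"dz":0.002,"gripper":0},{"ax":0,"ay":0,"az":0,"dx":0,"dy":0,"dz":0,"gripper":0}]'
python3 -m jog '[{"ax":0,"ay":0,"az":0,"dx":0,"dy":0,"dz":0.002,"gripper":0},{"ax":0,"ay":0,"az":0,"dx":0,"dy":0,"dz":0,"gripper":0}]'
```

```text
time_s: 41.4
tcp_pos: [0.563, 0.0501, 0.1356]
tool_rot: [3.141, 0.0, 1.383]
wrist_force: [1.0, 0.1, -0.2]
opening: 0.001
grip_force: 0.0
time_s: 41.6
tcp_pos: [0.563, 0.0501, 0.1335]
tool_rot: [3.141, -0.0, 1.383]
wrist_force: [0.2, 0.1, -0.1]
opening: -0.003
grip_force: 0.1
time_s: 41.8
tcp_pos: [0.5628, 0.0501, 0.1311]
tool_rot: [-3.142, 0.0, 1.383]
wrist_force: [-0.8, -0.3, -0.1]
opening: 0.0
grip_force: 0.0
```

```bash

python3 -m jog '[{"ax":0,"ay":0,"az":0,"dx":0,"dy":0,"dz":0.001,"gripper":0},{"ax":0,"ay":0,"az":0,"dx":0,"dy":0,"dz":0.001,"gripper":0}]'
python3 -m jog '[{"ax":0,"ay":0,"az":0,"dx":0,"dy":0,"dz":0.001,"gripper":0},{"ax":0,"ay":0,"az":0,"dx":0,"dy":0,"dz":0,"gripper":0}]'
python3 -m jog '[{"ax":0,"ay":0,"az":0,"dx":0,"dy":0,"dz":0.001,"gripper":0},{"ax":0,"ay":0,"az":0,"dx":0,"dy":0,"dz":0,"gripper":0}]'
```

```text
time_s: 42.0
tcp_pos: [0.5628, 0.0501, 0.1292]
tool_rot: [3.141, 0.0, 1.383]
wrist_force: [-0.1, -0.6, 0.6]
opening: 0.001
grip_force: 0.2
time_s: 42.2
tcp_pos: [0.563, 0.0501, 0.1287]
tool_rot: [3.141, 0.0, 1.383]
wrist_force: [-1.5, -0.2, 7.5]
opening: -0.001
grip_force: 3.6
time_s: 42.4
tcp_pos: [0.5632, 0.0501, 0.1284]
tool_rot: [3.14, -0.0, 1.383]
wrist_force: [-4.0, -0.2, 14.7]
opening: -0.001
grip_force: 7.7
```

Contact is firm at a bar top of 107 mm, so the hasp is flat. Now the handle.

```bash

python3 -m jog '[{"ax":0,"ay":0,"az":0,"dx":0,"dy":0,"dz":-0.03,"gripper":0},{"ax":0,"ay":0,"az":0,"dx":0,"dy":0,"dz":-0.04,"gripper":0.045},{"ax":0,"ay":0,"az":0,"dx":0,"dy":0.036,"dz":0,"gripper":0.045},{"ax":0,"ay":0,"az":0,"dx":0,"dy":0.036,"dz":0,"gripper":0.045},{"ax":0,"ay":0,"az":0,"dx":0,"dy":0,"dz":0,"gripper":0.045},{"ax":0,"ay":0,"az":0,"dx":0,"dy":0,"dz":0,"gripper":0.045}]'
python3 - <<'E'
from h import *
here(); to([.06,0,.103],A+np.pi/2)
rgb,P=cloud('wrist'); save(rgb,'pics/w7.png'); q=(P-C)@R.from_euler('z',A).as_matrix(); g=rgb.astype(int)
w=q[(g.max(-1)<60)&(q[...,2]>.085)&(q[...,2]<.11)&(q[...,0]>.03)&(q[...,0]<.09)&(abs(q[...,1])<.07)]
if len(w): print('bar',len(w),np.percentile(w,[2,50,98],axis=0))
t=np.linspace(0,1.62,13); X=60*np.cos(t);Z=60*np.sin(t)
print([list(map(float,v)) for v in np.round(np.stack([np.diff(X),-np.diff(Z)],1)/1000,4)])
E
```

```text
time_s: 43.0
tcp_pos: [0.6335, 0.0365, 0.1963]
tool_rot: [-3.14, 0.0, 1.383]
wrist_force: [0.2, -0.1, -0.4]
opening: 0.522
grip_force: 0.0
case TCP [0.0595 0.0006 0.1963] yaw [-3.14   0.     1.383] F [ 0.2 -0.1 -0.4] t 43.0 open 0.522 0.0
world [0.6339 0.0358 0.103 ] turn [-0.002  0.     0.002] shift after turn [-0.0006  0.0005  0.0933]
bar 3588 [[ 0.05429133 -0.06411182  0.0946706 ]
 [ 0.06062565  0.01081772  0.09946928]
 [ 0.06685885  0.06724351  0.10131695]]
[[-0.0005, -0.0081], [-0.0016, -0.0079], [-0.0027, -0.0076], [-0.0037, -0.0072], [-0.0046, -0.0066], [-0.0055, -0.006], [-0.0062, -0.0052], [-0.0069, -0.0043], [-0.0074, -0.0033], [-0.0078, -0.0023], [-0.008, -0.0012], [-0.0081, -0.0001]]
```

View pics/w7.png

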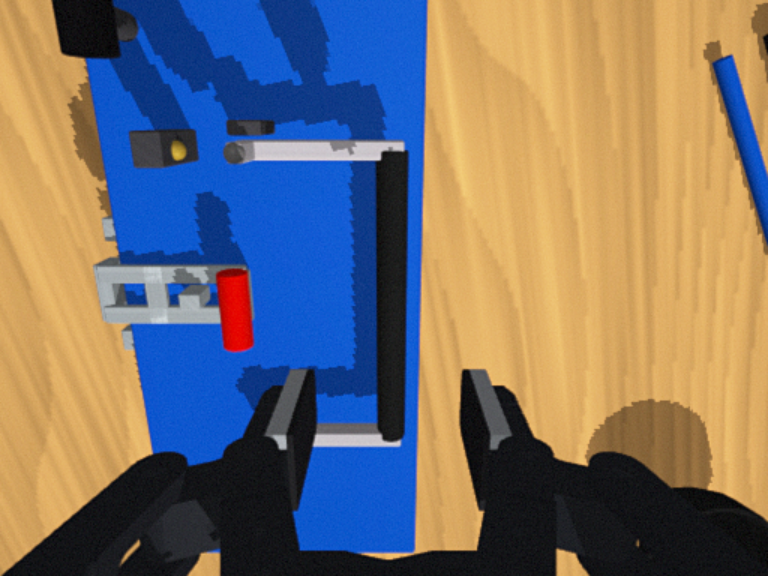

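The hasp lies flat over the catch (red bar (235,310), catch at (195,297) through the strap), and the handle bar at (392,295) is between the fingers. Pinch and swing.

```bash

python3 -m jog '[{"ax":0,"ay":0,"az":0,"dx":0,"dy":0.001,"dz":0.03,"gripper":0.045},{"ax":0,"ay":0,"az":0,"dx":0,"dy":0,"dz":0.03,"gripper":0.045},{"ax":0,"ay":0,"az":0,"dx":0,"dy":0,"dz":0.022,"gripper":0.045},{"ax":0,"ay":0,"az":0,"dx":0,"dy":0,"dz":0.01,"gripper":0.045},{"ax":0,"ay":0,"az":0,"dx":0,"dy":0,"dz":0,"gripper":0.045}]' >/dev/null
python3 -m jog '[{"ax":0,"ay":0,"az":0,"dx":0,"dy":0,"dz":0,"gripper":0.005},{"ax":0,"ay":0,"az":0,"dx":0,"dy":0,"dz":0,"gripper":0.005},{"ax":0,"ay":0,"az":0,"dx":0,"dy":0,"dz":0,"gripper":0.005},{"ax":0,"ay":0,"az":0,"dx":0,"dy":0,"dz":0,"gripper":0.005},{"ax":0,"ay":0,"az":0,"dx":0,"dy":0,"dz":0,"gripper":0.005}]' 40
python3 -m jog '[{"ax":0,"ay":0,"az":0,"dx":0,"dy":-0.0005,"dz":-0.0081,"gripper":0.005},{"ax":0,"ay":0,"az":0,"dx":0,"dy":-0.0016,"dz":-0.0079,"gripper":0.005},{"ax":0,"ay":0,"az":0,"dx":0,"dy":-0.0027,"dz":-0.0076,"gripper":0.005},{"ax":0,"ay":0,"az":0,"dx":0,"dy":-0.0037,"dz":-0.0072,"gripper":0.005}]'
python3 -c "
from h import *
here()"
```

```text
time_s: 44.05
tcp_pos: [0.635, 0.0364, 0.106]
tool_rot: [3.14, -0.0, 1.383]
wrist_force: [2.7, 0.7, 5.4]
opening: 0.145
grip_force: 39.3
time_s: 44.45
tcp_pos: [0.6282, 0.0377, 0.1374]
tool_rot: [3.136, -0.0, 1.383]
wrist_force: [18.2, -2.0, 3.8]
opening: 0.144
grip_force: 39.1
case TCP [0.0541 0.0008 0.1374] yaw [ 3.136 -0.     1.383] F [18.2 -2.   3.8] t 44.45 open 0.144 39.102394580841064
```

```bash

python3 -m jog '[{"ax":0,"ay":0,"az":0,"dx":0,"dy":-0.0046,"dz":-0.0066,"gripper":0.005},{"ax":0,"ay":0,"az":0,"dx":0,"dy":-0.0055,"dz":-0.006,"gripper":0.005},{"ax":0,"ay":0,"az":0,"dx":0,"dy":-0.0062,"dz":-0.0052,"gripper":0.005}]'
python3 -m jog '[{"ax":0,"ay":0,"az":0,"dx":0,"dy":-0.0069,"dz":-0.0043,"gripper":0.005},{"ax":0,"ay":0,"az":0,"dx":0,"dy":-0.0074,"dz":-0.0033,"gripper":0.005},{"ax":0,"ay":0,"az":0,"dx":0,"dy":-0.0078,"dz":-0.0023,"gripper":0.005}]'
python3 -m jog '[{"ax":0,"ay":0,"az":0,"dx":0,"dy":-0.008,"dz":-0.0012,"gripper":0.005},{"ax":0,"ay":0,"az":0,"dx":0,"dy":-0.0081,"dz":-0.0001,"gripper":0.005},{"ax":0,"ay":0,"az":0,"dx":0,"dy":0,"dz":0,"gripper":0.005},{"ax":0,"ay":0,"az":0,"dx":0,"dy":0,"dz":0,"gripper":0.005}]'
python3 -c "
from h import *
here()"
```

```text
time_s: 44.75
tcp_pos: [0.6142, 0.0404, 0.1576]
tool_rot: [3.129, -0.001, 1.382]
wrist_force: [28.2, -3.8, 21.5]
opening: 0.142
grip_force: 39.1
time_s: 45.05
tcp_pos: [0.5919, 0.0446, 0.1682]
tool_rot: [3.13, -0.001, 1.382]
wrist_force: [17.0, -3.4, 30.7]
opening: 0.139
grip_force: 42.6
time_s: 45.45
tcp_pos: [0.5742, 0.048, 0.1681]
tool_rot: [3.135, -0.001, 1.383]
wrist_force: [4.4, -1.5, 25.5]
opening: 0.141
grip_force: 44.4
case TCP [-0.0009  0.0007  0.1681] yaw [ 3.135e+00 -1.000e-03  1.383e+00] F [ 4.4 -1.5 25.5] t 45.45 open 0.141 44.358065128326416
```

```bash

python3 -m jog '[{"ax":0,"ay":0,"az":0,"dx":0,"dy":-0.001,"dz":0.002,"gripper":0.005},{"ax":0,"ay":0,"az":0,"dx":0,"dy":-0.001,"dz":0.001,"gripper":0.005},{"ax":0,"ay":0,"az":0,"dx":0,"dy":-0.001,"dz":0,"gripper":0.005},{"ax":0,"ay":0,"az":0,"dx":0,"dy":0,"dz":0,"gripper":0.005}]'
python3 -m jog '[{"ax":0,"ay":0,"az":0,"dx":0,"dy":-0.001,"dz":0,"gripper":0.005},{"ax":0,"ay":0,"az":0,"dx":0,"dy":0,"dz":0,"gripper":0.005}]'
python3 -c "
from h import *
here()"
```

```text
time_s: 45.85
tcp_pos: [0.5735, 0.048, 0.1675]
tool_rot: [3.128, -0.001, 1.382]
wrist_force: [12.1, -4.2, 42.6]
opening: 0.148
grip_force: 46.4
time_s: 46.05
tcp_pos: [0.5722, 0.0483, 0.167]
tool_rot: [3.13, -0.001, 1.382]
wrist_force: [11.9, -4.7, 38.6]
opening: 0.142
grip_force: 46.5
case TCP [-0.003   0.0005  0.167 ] yaw [ 3.130e+00 -1.000e-03  1.382e+00] F [11.9 -4.7 38.6] t 46.05 open 0.142 46.49431586265564
```

```bash

python3 -m jog '[{"ax":0,"ay":0,"az":0,"dx":0,"dy":0,"dz":-0.003,"gripper":0.005},{"ax":0,"ay":0,"az":0,"dx":0,"dy":0,"dz":0,"gripper":0.045},{"ax":0,"ay":0,"az":0,"dx":0,"dy":0,"dz":0,"gripper":0.045},{"ax":0,"ay":0,"az":0,"dx":0,"dy":0,"dz":0,"gripper":0.045},{"ax":0,"ay":0,"az":0,"dx":0,"dy":0,"dz":-0.03,"gripper":0.045},{"ax":0,"ay":0,"az":0,"dx":0,"dy":0,"dz":-0.04,"gripper":0.045},{"ax":0,"ay":0,"az":0,"dx":0,"dy":0,"dz":-0.04,"gripper":0.045},{"ax":0,"ay":0,"az":0,"dx":0,"dy":0,"dz":0,"gripper":0.045}]'
python3 - <<'E'
from h import *
here()
rgb,P=cloud('wrist'); q=(P-C)@R.from_euler('z',A).as_matrix(); g=rgb.astype(int)
w=q[(g.max(-1)<60)&(q[...,2]>.12)&(q[...,2]<.175)&(abs(q[...,0])<.06)&(abs(q[...,1])<.066)]
if len(w): print('bar',len(w),np.percentile(w,[2,50,98],axis=0))
red=(g[...,0]>100)&(g[...,1]<60)&(g[...,2]<60)&(q[...,2]>.09); w=q[red]; print('red',len(w),np.nanpercentile(w,[2,50,98],axis=0))
save(rgb,'pics/w8.png')
E
```

```text
time_s: 46.85
tcp_pos: [0.5697, 0.049, 0.2804]
tool_rot: [3.135, -0.001, 1.383]
wrist_force: [0.9, 0.6, -0.2]
opening: 0.524
grip_force: 0.0
case TCP [-0.0055  0.0008  0.2804] yaw [ 3.135e+00 -1.000e-03  1.383e+00] F [ 0.9  0.6 -0.2] t 46.85 open 0.524 0.0
bar 2850 [[-0.00359236 -0.06245664  0.15548381]
 [ 0.00240474  0.00882448  0.15977203]
 [ 0.00870341  0.06397178  0.16166604]]
red 582 [[-0.01654915 -0.01555192  0.09957979]
 [-0.01008622  0.00244483  0.10558874]
 [-0.00376663  0.01856708  0.10767711]]
```

View pics/w8.png

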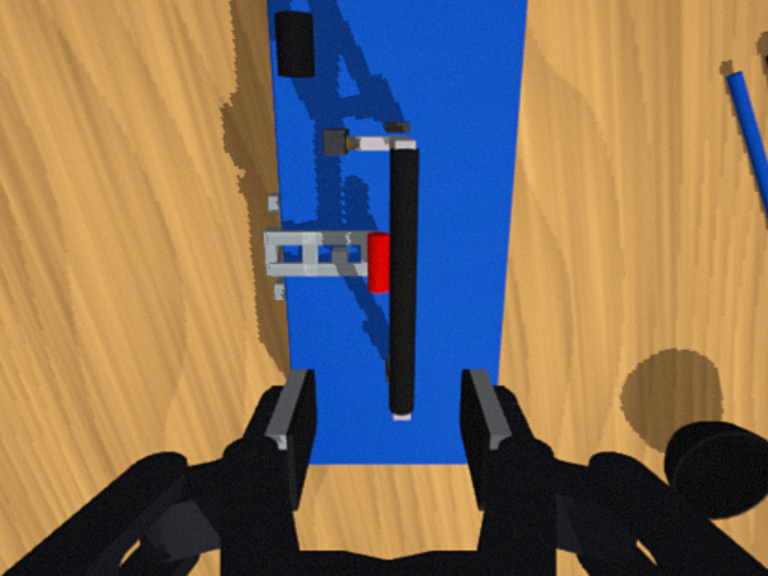

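The handle stands upright (bar centred at x ≈ 2.5 mm, about 1.53 rad) and the hasp lies flat. One lid check and then hand in.

```bash
python3 - <<'E'
from h import *
rgb,P=cloud('wrist'); q=(P-C)@R.from_euler('z',A).as_matrix(); g=rgb.astype(int)
w=q[(g[...,2]>g[...,0]+50)&(q[...,2]>.05)&(q[...,2]<.1)&(abs(q[...,0])<.075)&(abs(q[...,1])<.16)]
f=np.linalg.lstsq(np.c_[w[:,:2],np.ones(len(w))],w[:,2],rcond=None)[0]; print('lid slope',f)
if abs(f[0])<.04: print(sign_off())
E
```

```text
lid slope [0.00054182 0.00015654 0.07388686]
the job is handed in; nothing more can be done
None
```

I packed the three white casts present upright in the case, shut the lid, laid the hasp flat over the catch, seated the handle upright (about 1.53 rad), and handed the job in at about 47 s; the judge's verdict was not shown.

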